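Close the leaning strainer

ROBOT

A 7-joint arm with a two-finger parallel gripper is mounted at the origin on a cart in front of the work surface, level with it; the furniture and walls round the work are solid. World frame = base frame: x ahead of the robot, y to its left, z up, the work surface at z = 0. Lengths are in mm, angles in rad, forces in N, time in s.
With the tool pointing down it reaches from about 350 to 900 mm from the base axis. Payload 19.9 kg.
Tool frame: the origin (TCP) lies between the finger pads; the fingertips stand 19 mm ahead of it and the grasp point (between the pads) is the TCP; z points along the fingers, x is the direction in which the jaws open and shut, and the axes are right-handed (so a half turn about z gives the same grasp; the last joint's range is limited). The gripper opens to 85 mm and grips with 20 to 120 N. Pads are 22 mm wide; open, the fingers measure 114 mm over their backs; the gripper's body (76 mm by 85 mm) begins 54 mm behind the grasp point. The pads swing forward as they close: fully open they stand 13 mm farther back than shut.
Start: joints at [1.258, 0.417, -0.01, 1.614, 0.005, 1.111, -0.053], TCP at [167.186, -602.206, 250.26] pointing down, gripper open.
Joint ranges: [-2.81, 2.81], [-0.39, 2.02], [-1.27, 1.25], [0.06, 2.57], [-1.19, 4.33], [0.19, 2], [-2.82, 2.82]. Speed limits (rad/s): [1.89, 1.89, 2.39, 2.39, 3.01, 3.01, 3.01].

INTERFACE

Orientations are given as a unit quaternion [w, x, y, z].
In Python, from station import * gives the robot as it stands.
- The arm moves only by the tool arm_command, never from a script. Its argument "deltas" is a list of rows, each an object with "dp": the shift along the tool's x, y, z in mm, a list of three; "delta_rot": the turn, a rotation vector about the tool's x, y, z in degrees, a list of three. A call has 1 to 10 rows; each row shifts and turns the commanded pose from where the row before left it, along the tool's axes as they then stand; what a row does not reach is not made up. A row lasts 1/12 s, in which the tool goes at most 41.7 mm and 7.16 degrees, less where a joint would pass 70% of its speed; a pose out of reach is approached as far as the arm can. A call is refused whole if a number of a shift passes 41.7 or a number of a turn 7.16, either way. A call with a gripper value outside its range is refused whole. "claw" is the opening, from -1 (shut) to 1 (fully open), set as the call begins (left out, the last holds). The fingers move at their own pace and stop on an object; "squeeze" is the grip in N (left out, the last holds). Time passes only in rows, so rows that do not move let the fingers close. It gives the time, the measured TCP pose, the force and the opening at its end, in the units of the state.
- read_state(): the state, without advancing time (a new reading comes with each control period).
- camera(name): name is "scene" or "top"; returns the picture (400x640x3 uint8, red, green, blue); there is no depth.
- calibration(name): a dict with "fovy" (degrees; the focal length in pixels is half the picture's height over the tangent of half this angle, whatever the lens; pixels are square), "cx", "cy" (the principal point, pixels), "k1" (the pictures are not rectified: a ray, as slopes to the right and down, at radius r is drawn at 1 + k1 r^2 times it, then the intrinsics apply), "rvec" (rotation vector, rad) and "tvec" (3), from world to camera coordinates, as OpenCV has them. Camera axes: x right, y down, z forward; pixel columns grow to the right and rows downward; lengths in mm; the calibration is good to about 2 mm. A picture is of the moment at which its call begins. calibration takes no time and is no camera call.
- sign_off(): hands the job in, once; it reports no verdict.
Trained networks look in the newest picture that a camera, given by its name, has taken for a name from the list of things; names that differ only in an ending like _2 or _b are one class to them, and where a whole thing is asked for, a point or a joint stands for the part that bears it (a point fixed in the world has none). Each returns a list of dicts, best first, with "score" (0 to 1); they miss things now and then, are a little off and sometimes report something else, mostly with a low value. They report only what shows in the picture. A call takes as long as a camera call. They do not tell look-alikes from the thing itself.
- boxes_of(camera, label): "xyz" ([x, y, z] in mm, in world coordinates, good to about 4 mm: the middle of the surface that is visible of it).
The state is a dict: "clock": time; "q": joint angles; "qd": joint speeds; "joint_efforts": joint torques, N m; "tcp_pos": TCP position; "tcp_rot": TCP orientation; "wrist_force": force on the tool from outside, world axes, zero at the start; "torque": the same for the moment, N m; "grip_width": finger opening in mm.
Only numpy, scipy, OpenCV 4.12 (cv2) and the standard library are available. Lean on these libraries where they do the work, as an engineer would, in place of code of your own. Each camera call takes 0.05 s, during which the arm holds its last target.

TASK

The strainer's leaning mouth is open. Seat the perforated disk flat in the mouth with its tab outward and let go of it, then put the screw ring with the bridge handle over it and screw it clockwise onto the neck until it clamps the disk tight, so that it stays tight when you let go. Leave the jar, the tape roll and the tape measure where they are.

Things in the scene. Friction and masses are not known exactly. Their poses are not given: they have to be found in the camera images.
- mouth (a point): Centre of the rim of the grey strainer housing's open mouth, 164 mm above the bench; the housing is fixed. z points out of the mouth along the neck's axis, which leans 30 degrees from vertical towards the housing's front (roughly at the robot); y is level. Bore 64 mm across, flat seat 5 mm below the rim, wall 4 mm thick.
- neck_thread (a point): On the neck's axis 12 mm below the rim, axes as the mouth's. Round the neck, 84 mm across: right-hand thread, four flights of 48 degrees, four entry gaps of 42. At what angle the gaps stand is NOT given and differs each time (not tied to these axes). Flight tops lie 2 mm (entry) to 8 mm below the rim; the gaps have a floor 12 mm below the rim.
- disk_center (a point): Perforated steel disk, 61 mm across, 6 mm thick, lower edge bevelled, 0.12 kg, lying flat; in the middle of its top an upright tab, 30 mm long along x, 12 mm thick along y, 24 mm tall (whole height 30). Point: on the axis, 15 mm above the underside; z points to the tab. Seated in the mouth, this point is 10 mm outside the rim plane, the disk's face 1 mm.
- ring_center (a point): Aluminium screw ring, 98 mm across, 68 mm tall with its handle, 0.28 kg, standing on its open side. Point: on the axis, 34 mm above the underside; z points to the handle. Skirt 25 mm tall, 88 mm inside; flange underside 20 mm above the ring's underside, hole 40 mm. Clamping the disk, the ring's underside is 19 mm below the rim plane.
- ring_handle (a point): Middle of the ring's bridge handle, a bar along the ring's x: 84 mm long, 14 mm thick along y, 16 mm high, from 52 to 68 mm above the ring's underside (point at 60), on two legs with 64 mm between them. With the ring home, the seated disk's tab ends 8 mm below the bar: fingertips may reach at most 6 mm below it.
- ring_lugs (a point): On the ring's axis at lug height. Four lugs in the skirt at +-x, +-y: 10 mm wide, 4 to 9 mm above the underside, 76 mm across tips. On flight tops the ring's underside is 6 to 12 mm below the rim; pushed lightly and turned (up to 80 degrees, best counter-clockwise) it drops to 16. Then clockwise: sinks 1 mm per 8 degrees, tight after 30 to 65 at 1 N m; friction holds.
- glass_jar_center (a point): Bystander: glass jar with a lid, 65 mm across, 92 mm tall; point half-way up.
- tape_roll_center (a point): Bystander: roll of tape lying flat, 94 mm across, 25 mm tall; point half-way up.
- tape_measure_center (a point): Bystander: tape measure, 36 x 84 mm, 62 mm tall; point half-way up.
Mind the look-alikes: they are no part of the job. Of the things that look like the part that bears ring_center, the larger one is meant.

How it is judged:
By the outcome, as a careful person would: the job done as asked, in the order asked, and still so for the second after the job is handed in, with the robot touching nothing.
It also fails if it takes over 58 s, if anything falls off the work surface, if the arm or the gripper's body presses on something with over 40 N, if the wrist force passes 120 N, or if a joint passes its speed limit or range.

## Working session

There is one attempt and no reset: what is moved stays moved. The work goes in short steps, Python scripts to look and compute and a tool call to move; the robot and the scene stay as the last step left them, time stands still between calls to the robot, and variables do not carry over. Pictures are saved under pics/ and viewed, and the job is handed in when it is done.

Besides the shell and the picture viewer there is one more tool, called after "Emit:" as name(argument=value, ...) on one line, values as JSON. arm_command: Moves the arm, as the interface text tells. Its arguments: {"type":"object","properties":{"deltas":{"type":"array","items":{"type":"object","properties":{"dp":{"type":"array","items":{"type":"number"}},"delta_rot":{"type":"array","items":{"type":"number"}}}}},"claw":{"type":"number"},"squeeze":{"type":"number"}},"required":["deltas"]}

```bash
ls; mkdir -p pics; cat > h.py <<'E'
from station import *
import numpy as np, cv2
from scipy.spatial.transform import Rotation as R
def K(c):
    f=200/np.tan(np.radians(c["fovy"])/2); return f
def ray(name,u,v):
    c=calibration(name); f=K(c)
    x=(u-c["cx"])/f; y=(v-c["cy"])/f
    rd=np.hypot(x,y); r=rd
    for _ in range(30): r=rd/(1+c["k1"]*r*r)
    s=r/rd if rd>0 else 1
    Rm=cv2.Rodrigues(np.array(c["rvec"],float))[0]; t=np.array(c["tvec"],float).ravel()
    return -Rm.T@t, Rm.T@np.array([x*s,y*s,1])
def atz(name,u,v,z):
    o,d=ray(name,u,v); return o+d*(z-o[2])/d[2]
def proj(name,P):
    c=calibration(name); f=K(c)
    Rm=cv2.Rodrigues(np.array(c["rvec"],float))[0]; t=np.array(c["tvec"],float).ravel()
    p=np.atleast_2d(P)@Rm.T+t; x=p[:,0]/p[:,2]; y=p[:,1]/p[:,2]; k=1+c["k1"]*(x*x+y*y)
    return np.c_[c["cx"]+f*x*k, c["cy"]+f*y*k]
def tcpR():
    s=read_state(); w,x,y,z=s["tcp_rot"]; return np.array(s["tcp_pos"]),R.from_quat([x,y,z,w])
def save(name,fn,box=None,k=1):
    im=camera(name)[:,:,::-1]
    if box: im=im[box[1]:box[3],box[0]:box[2]]
    im=cv2.resize(np.ascontiguousarray(im),None,fx=k,fy=k,interpolation=cv2.INTER_CUBIC)
    cv2.imwrite("pics/"+fn,im)
E
python3 - <<'E'
from h import *
save("scene","s0.png");save("top","t0.png")
for n in("scene","top"):
    print(n,calibration(n), ray(n,320,200)[0])
    for l in("mouth","disk_center","ring_center","ring_handle","glass_jar_center","tape_roll_center","tape_measure_center"):
        try:
            print(l,[(round(b["score"],2),np.round(b["xyz"]).tolist(),proj(n,b["xyz"]).round().tolist()) for b in boxes_of(n,l)])
        except Exception as e: print(l,e)
print(read_state())
E
```

```text
pics
scene {'fovy': 52.8542002374419, 'cx': 315.10212286310673, 'cy': 202.1878195987099, 'k1': 0.0073702417801034285, 'rvec': array([ 0.75807871, -2.55487451,  1.19729263]), 'tvec': array([445.58012298, 296.34363002, 758.57787001])} [177.75651899 575.24416273 706.61046633]
mouth [(0.94, [565.0, 91.0, 148.0], [[278.0, 216.0]])]
disk_center [(0.64, [424.0, -233.0, 8.0], [[395.0, 207.0]])]
ring_center [(0.65, [510.0, -84.0, 18.0], [[340.0, 224.0]]), (0.64, [402.0, 189.0, 28.0], [[318.0, 322.0]])]
ring_handle [(0.82, [402.0, 186.0, 26.0], [[319.0, 322.0]]), (0.67, [511.0, -85.0, 16.0], [[339.0, 224.0]]), (0.64, [563.0, 91.0, 146.0], [[279.0, 218.0]])]
glass_jar_center [(0.71, [611.0, 285.0, 70.0], [[200.0, 294.0]]), (0.47, [576.0, -270.0, 13.0], [[352.0, 180.0]])]
tape_roll_center [(0.63, [576.0, -269.0, 15.0], [[352.0, 179.0]])]
tape_measure_center [(0.93, [414.0, 50.0, 55.0], [[348.0, 264.0]])]
top {'fovy': 49.95845763956173, 'cx': 321.96017755014367, 'cy': 200.23742154804518, 'k1': -0.04061427818991614, 'rvec': array([ 2.18058769, -2.15514715,  0.08808953]), 'tvec': array([  6.8765160
[... 641 characters left out ...]
[ 1.25850566,  0.41739524, -0.01031705,  1.61360113,  0.00470321,
        1.11067124, -0.0530095 ]), 'qd': array([-5.56539167e-04, -7.68245841e-04,  2.78352629e-05, -5.44169438e-04,
       -1.38681493e-03, -1.57992021e-03, -1.72674929e-04]), 'joint_efforts': array([ 1.61458658e-03, -8.64143372e+01,  6.78839721e-01, -4.35187840e+01,
        1.91234780e-02,  1.91822255e-03,  4.27198586e-05]), 'tcp_pos': array([ 167.19358648, -602.21194355,  250.2625103 ]), 'tcp_rot': array([-1.20480379e-06,  7.96085293e-01, -6.05184439e-01, -2.99494307e-05]), 'wrist_force': array([-0.44533378,  0.24834609,  0.24184578]), 'torque': array([ 0.04344925, -0.01234202, -0.0409287 ]), 'grip_width': 85.84343775099005}
```

View pics/s0.png

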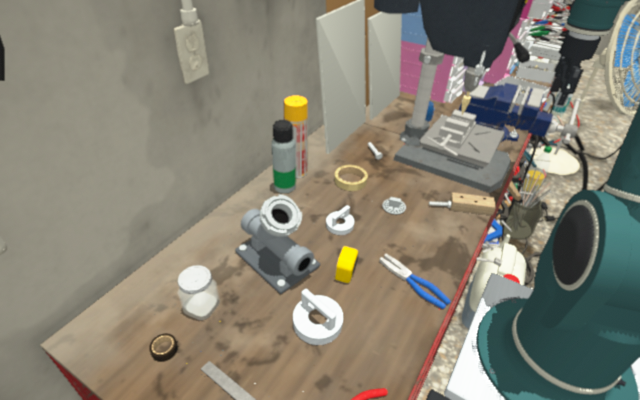

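View pics/t0.png

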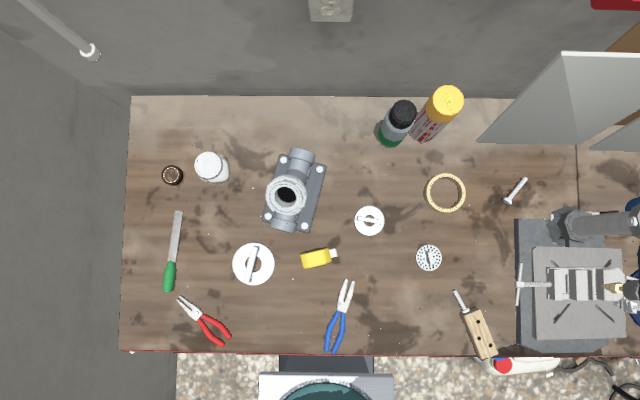

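```bash
python3 - <<'E'
from h import *
a=cv2.imread("pics/s0.png");b=cv2.imread("pics/t0.png")
def crop(im,u,v,w,h,k): return cv2.resize(im[v-h:v+h,u-w:u+w],None,fx=k,fy=k,interpolation=cv2.INTER_CUBIC)
t1=np.hstack([crop(a,278,215,33,33,6),crop(b,289,192,33,33,6)])
cv2.imwrite("pics/c_mouth.png",t1)
t2=np.hstack([crop(a,318,322,33,33,6),crop(b,257,263,33,33,6)])
cv2.imwrite("pics/c_ringA.png",t2)
cv2.imwrite("pics/c_ringB.png",np.hstack([crop(a,340,224,33,33,6),crop(b,369,220,33,33,6)]))
cv2.imwrite("pics/c_disk.png",np.hstack([crop(a,395,207,33,33,6),crop(b,427,256,33,33,6)]))
E
```

```text
(no output)
```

The two ring candidates are A at scene (318,320) / top (253,264) and B at scene (340,222) / top (369,221). A is clearly the larger, so A is the one meant. I'm confirming it in enlarged crops.

View pics/c_ringA.png

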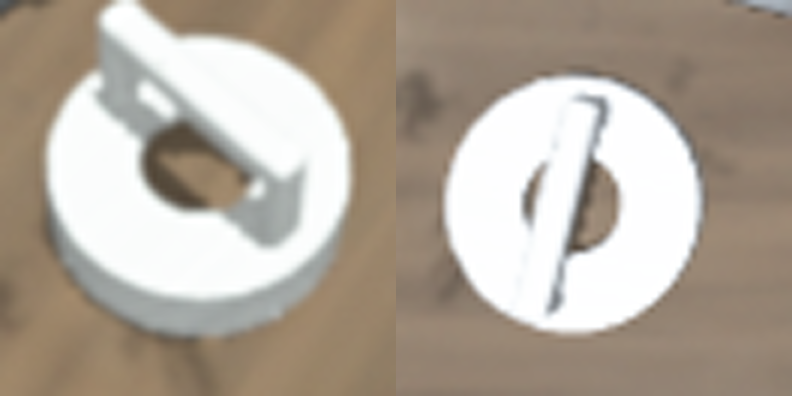

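View pics/c_disk.png

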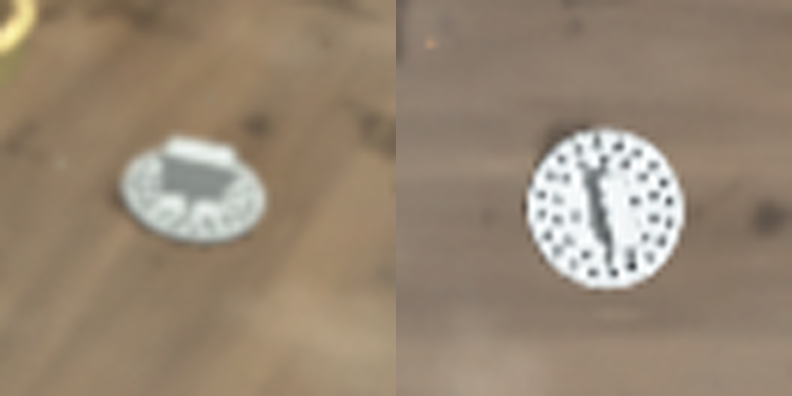

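View pics/c_mouth.png

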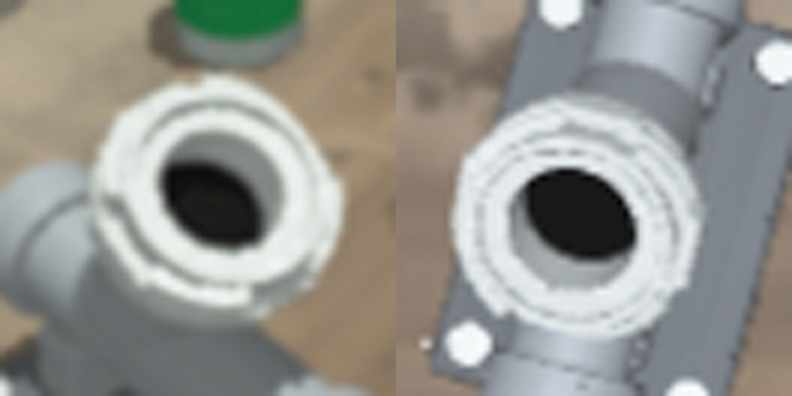

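View pics/c_ringB.png

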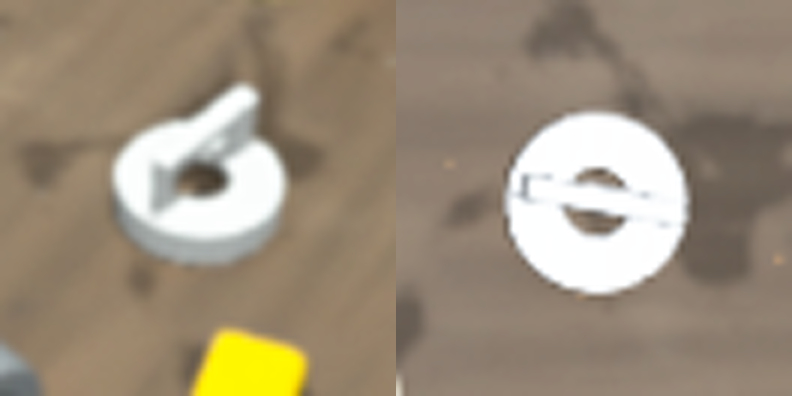

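```bash
cat > ov.py <<'E'
from h import *
def circ(c,Rm,r,h,n=90):
    a=np.linspace(0,2*np.pi,n); return c+np.c_[r*np.cos(a),r*np.sin(a),0*a+h]@Rm.T
def draw(im,name,P,col,box,k):
    p=(proj(name,P)-np.array(box[:2])+0.5)*k-0.5
    cv2.polylines(im,[np.round(p*8).astype(int).reshape(-1,1,2)],False,col,1,cv2.LINE_AA,3)
def crop(fn,box,k):
    im=cv2.imread(fn)[box[1]:box[3],box[0]:box[2]]
    return cv2.resize(im,None,fx=k,fy=k,interpolation=cv2.INTER_CUBIC)
def mouthR(yaw):  # yaw = azimuth of lean direction
    z=np.array([np.sin(np.pi/6)*np.cos(yaw),np.sin(np.pi/6)*np.sin(yaw),np.cos(np.pi/6)])
    y=np.cross([0,0,1],z); y/=np.linalg.norm(y); x=np.cross(y,z); return np.c_[x,y,z]
E
python3 - <<'E'
from ov import *
from scipy.optimize import least_squares
# plate dir
q=[(256+(x-396)/6,159+y/6) for x,y in [(560,10),(778,62),(468,343),(690,390)]]
P=np.array([atz("top",u,v,12) for u,v in q]); print(P.round(1))
d=P[2]-P[0];print(np.degrees(np.arctan2(d[1],d[0]))); d=P[3]-P[1];print(np.degrees(np.arctan2(d[1],d[0])))
d=P[0]-P[1];print(np.degrees(np.arctan2(d[1],d[0])))
d=P[2]-P[3];print(np.degrees(np.arctan2(d[1],d[0])))
# threshold-based outlines for disk & rings on top & scene
for nm,fn,c,r in [("top","t0.png",(253,264),28),("scene","s0.png",(318,320),34),("top","t0.png",(429,258),20),("scene","s0.png",(395,205),18)]:
    im=cv2.imread("pics/"+fn); x0,y0=c[0]-r,c[1]-r
    s=im[y0:y0+2*r,x0:x0+2*r].astype(int)
    hsv=cv2.cvtColor(im[y0:y0+2*r,x0:x0+2*r],cv2.COLOR_BGR2HSV)
    m=((hsv[...,1]<45)&(hsv[...,2]>110)).astype(np.uint8)
    cs,_=cv2.findContours(m,cv2.RETR_EXTERNAL,cv2.CHAIN_APPROX_NONE); k=max(cs,key=cv2.contourArea)
    (a,b),ax,an=cv2.fitEllipse(k); print(nm,c,a+x0,b+y0,ax,an, cv2.boundingRect(k))
E
```

```text
[[657.5 108.3  12. ]
 [637.1  20.1  12. ]
 [522.7 142.2  12. ]
 [505.   53.4  12. ]]
165.87290585588894
165.8613673738505
77.02083686047833
78.77052294387659
top (253, 264) 253.30359268188477 263.39216232299805 (42.59336471557617, 43.64228439331055) 54.142513275146484 (7, 6, 44, 44)
scene (318, 320) 316.9297294616699 318.1142349243164 (49.708656311035156, 55.08119201660156) 150.96719360351562 (8, 2, 52, 58)
top (429, 258) 428.4104709625244 257.20386695861816 (25.40525245666504, 26.43224334716797) 167.01365661621094 (7, 6, 26, 27)
scene (395, 205) 393.7685832977295 205.52771949768066 (16.724939346313477, 23.297046661376953) 99.28738403320312 (5, 10, 24, 18)
```

```bash
cat > fit.py <<'E'
from ov import *
from scipy.optimize import minimize
G={}
for n,f in(("top","t0.png"),("scene","s0.png")):
    g=cv2.cvtColor(cv2.imread("pics/"+f),cv2.COLOR_BGR2GRAY).astype(float)
    g=cv2.GaussianBlur(g,(0,0),0.8); G[n]=g
def samp(n,P):
    p=proj(n,P).astype(np.float32)
    return cv2.remap(G[n].astype(np.float32),p[:,0].reshape(-1,1),p[:,1].reshape(-1,1),cv2.INTER_LINEAR).ravel()
E
python3 - <<'E'
from fit import *
I=np.eye(3)
def edge(n,c,Rm,r,h,d=2.0): # contrast inside - outside
    return samp(n,circ(c,Rm,r-d,h))-samp(n,circ(c,Rm,r+d,h))
for nm,c0,h,r in[("ring",[411,175],25,49),("disk",[430,-238],6,30.5)]:
    for n in("top","scene","both"):
        def f(p):
            c=np.array([p[0],p[1],0]); v=0
            for m in(("top","scene") if n=="both" else (n,)): v-=edge(m,c,I,r,h,2.5).clip(-20,80).mean()
            return v
        best=min((f(np.array(c0)+[a,b]),a,b) for a in range(-14,15,2) for b in range(-14,15,2))
        o=minimize(f,np.array(c0)+best[1:],method="Nelder-Mead",options=dict(initial_simplex=[np.array(c0)+best[1:],np.array(c0)+best[1:]+[3,0],np.array(c0)+best[1:]+[0,3]])); print(nm,n,o.x.round(1),round(o.fun,1))
# mouth bore: white rim outside, dark inside -> negative contrast
for n in("top","scene","both"):
    def f(p):
        c=np.array([p[0],p[1],164]);Rm=mouthR(np.radians(p[2]));v=0
        for m in(("top","scene") if n=="both" else (n,)): v+=edge(m,c,Rm,32,0,2).clip(-80,10).mean()
        return v
    best=min((f([565+a,88+b,166.5]),a,b) for a in range(-16,17,2) for b in range(-16,17,2))
    x0=np.array([565+best[1],88+best[2],166.5])
    o=minimize(f,x0,method="Nelder-Mead",options=dict(initial_simplex=[x0,x0+[3,0,0],x0+[0,3,0],x0+[0,0,6]])); print("mouth",n,o.x.round(1),round(o.fun,1), f(x0))
E
```

```text
ring top [410.2 173.4] -80.0
ring scene [411.6 175.1] -66.5
ring both [411.  174.4] -143.3
disk top [ 429.3 -241.8] -69.7Traceback (most recent call last):
  File "<stdin>", line 11, in <module>
  File "<stdin>", line 11, in <genexpr>
  File "<stdin>", line 9, in f
  File "<stdin>", line 4, in edge
  File "fit.py", line 8, in samp
    p=proj(n,P).astype(np.float32)
      ~~~~^^^^^
  File "h.py", line 17, in proj
    c=calibration(name); f=K(c)
ValueError: time passes only in moves, steps and waits
```

```bash
python3 - <<'E'
import pickle
from station import *
pickle.dump({n:dict(calibration(n)) for n in("top","scene")},open("cal.pkl","wb"))
print(read_state()["clock"])
E
sed -i 's/^from scipy.spatial.*/&\nimport pickle\n_C=pickle.load(open("cal.pkl","rb"))\ndef calibration(n): return _C[n]/' h.py
python3 - <<'E'
from fit import *
I=np.eye(3)
def edge(n,c,Rm,r,h,d=2.0):
    return samp(n,circ(c,Rm,r-d,h))-samp(n,circ(c,Rm,r+d,h))
for nm,c0,h,r in[("disk",[430,-238],6,30.5)]:
    for n in("top","scene","both"):
        def f(p):
            c=np.array([p[0],p[1],0]); v=0
            for m in(("top","scene") if n=="both" else (n,)): v-=edge(m,c,I,r,h,2.5).clip(-20,80).mean()
            return v
        best=min((f(np.array(c0)+[a,b]),a,b) for a in range(-14,15,2) for b in range(-14,15,2))
        x0=np.array(c0)+best[1:]
        o=minimize(f,x0,method="Nelder-Mead",options=dict(initial_simplex=[x0,x0+[3,0],x0+[0,3]])); print(nm,n,o.x.round(1),round(o.fun,1))
for n in("top","scene","both"):
    def f(p):
        c=np.array([p[0],p[1],164]);Rm=mouthR(np.radians(p[2]));v=0
        for m in(("top","scene") if n=="both" else (n,)): v+=edge(m,c,Rm,32,0,2).clip(-80,10).mean()
        return v
    best=min((f([565+a,88+b,166.5]),a,b) for a in range(-16,17,2) for b in range(-16,17,2))
    x0=np.array([565+best[1],88+best[2],166.5])
    o=minimize(f,x0,method="Nelder-Mead",options=dict(initial_simplex=[x0,x0+[3,0,0],x0+[0,3,0],x0+[0,0,6]])); print("mouth",n,o.x.round(1),round(o.fun,1), f(x0))
E
```

```text
0.8
disk top [ 429.3 -241.8] -69.7
disk scene [ 430.8 -241.3] -34.1
disk both [ 429.6 -241.6] -102.5
mouth top [574.6  75.1 225.5] -21.6 -17.166294
mouth scene [563.2  98.3 172.5] -19.9 -19.441103
mouth both [563.1  97.9 168.4] -31.0 -30.742764
```

Now I'll overlay the fits, including handle/tab orientations and the mouth.

```bash
cat > o1.py <<'E'
from ov import *
import sys
def boxl(c,Rm,lx,ly,z0,z1):
    o=[]
    for z in(z0,z1): o.append(c+np.array([[sx*lx/2,sy*ly/2,z] for sx,sy in((1,1),(-1,1),(-1,-1),(1,-1),(1,1))])@Rm.T)
    return o
def over(out,items,boxes,k,files=("s0.png","t0.png")):
    ims=[]
    for n,f in zip(("scene","top"),files):
        b=boxes[n]; im=crop("pics/"+f,b,k)
        for P,col in items: draw(im,n,P,col,b,k)
        ims.append(im)
    cv2.imwrite("pics/"+out,np.hstack(ims))
def cb(u,v,r): return (u-r,v-r,u+r,v+r)
E
cat > o2.py <<'E'
from o1 import *
rz=lambda a:R.from_euler("z",a,degrees=True).as_matrix()
I=np.eye(3)
def mk(x,y,yaw):
    c=np.array([x,y,164.]);Rm=mouthR(np.radians(yaw))
    return [(circ(c,Rm,32,0),(0,0,255)),(circ(c,Rm,36,0),(0,255,0)),(circ(c,Rm,42,-5),(255,0,0))]
over("o_mouth1.png",mk(563,94,167),{"scene":cb(278,215,33),"top":cb(289,192,33)},6)
over("o_mouth2.png",mk(566,90,167),{"scene":cb(278,215,33),"top":cb(289,192,33)},6)
c=np.array([411,174.4,0])
for a in(11,): 
  over("o_ring.png",[(circ(c,I,49,25),(0,0,255)),(circ(c,I,49,0),(255,0,0))]+[(p,(0,255,0)) for p in boxl(c,rz(-10),84,14,52,68)],{"scene":cb(318,322,33),"top":cb(257,263,33)},6)
c=np.array([429.6,-241.6,0])
over("o_disk.png",[(circ(c,I,30.5,6),(0,0,255))]+[(p,(0,255,0)) for p in boxl(c,rz(12),30,12,6,30)],{"scene":cb(395,207,25),"top":cb(427,256,25)},8)
E
python3 o2.py
```

```text
(no output)
```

View pics/o_mouth1.png

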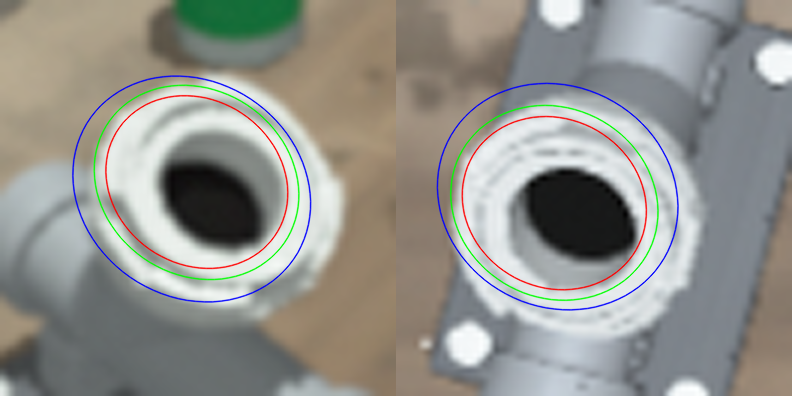

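View pics/o_ring.png

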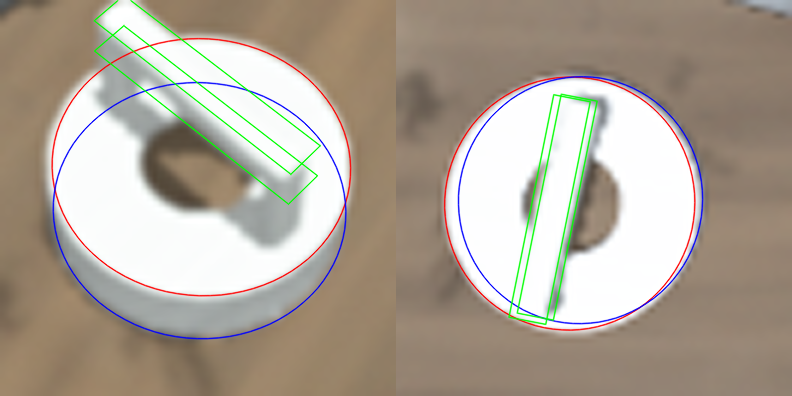

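View pics/o_disk.png

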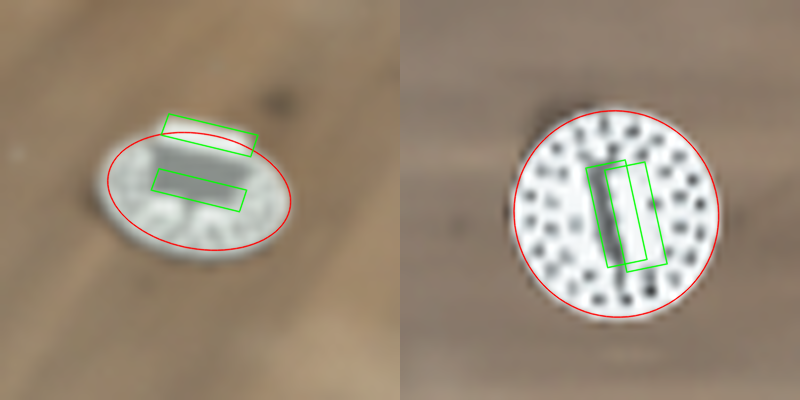

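View pics/o_mouth2.png

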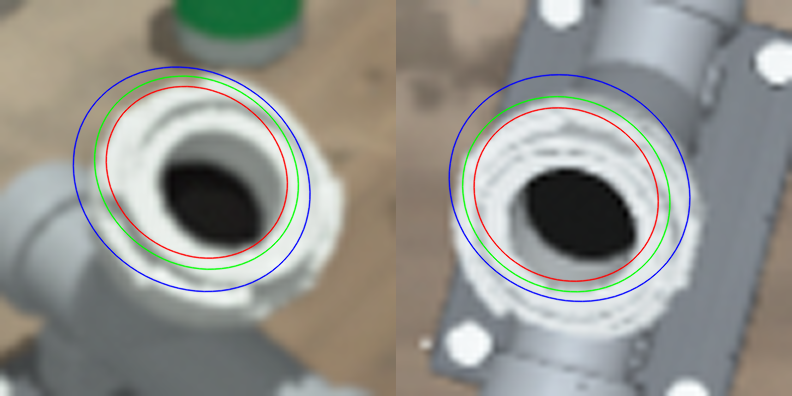

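```bash
cat > o3.py <<'E'
from o1 import *
def mk(x,y,yaw):
    c=np.array([x,y,164.]);Rm=mouthR(np.radians(yaw))
    return [(circ(c,Rm,32,0),(0,0,255)),(circ(c,Rm,36,0),(0,255,0)),(circ(c,Rm,42,-8),(255,0,0)),(circ(c,Rm,42,-12),(255,0,255)),(circ(c,Rm,32,-5),(0,200,255))]
import sys
a=[float(v) for v in sys.argv[2:]]
over(sys.argv[1],mk(*a),{"scene":cb(278,215,33),"top":cb(289,192,33)},6)
E
python3 o3.py o_m3.png 556 87.5 167
```

```text
(no output)
```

View pics/o_m3.png

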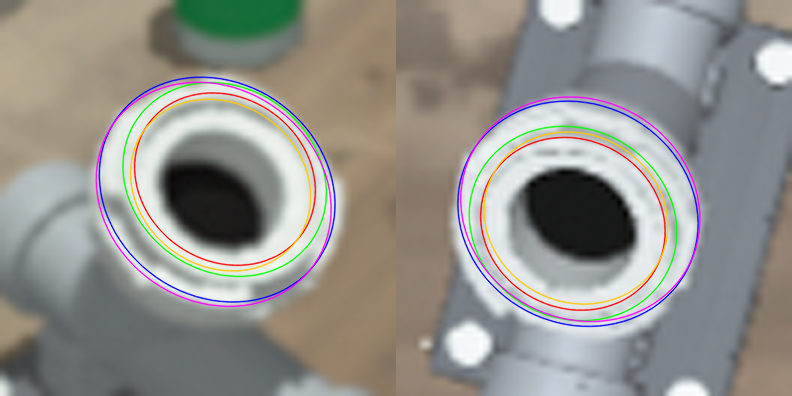

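```bash
python3 - <<'E'
from o1 import *
ims=[]
for f,b in(("s0.png",cb(280,213,22)),("t0.png",cb(290,195,22))):
    im=crop("pics/"+f,b,9).astype(float)
    im=255*np.clip((im-120)/135,0,1)**2.2
    ims.append(im.astype(np.uint8))
cv2.imwrite("pics/enh.png",np.hstack(ims))
E
```

```text
(no output)
```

View pics/enh.png

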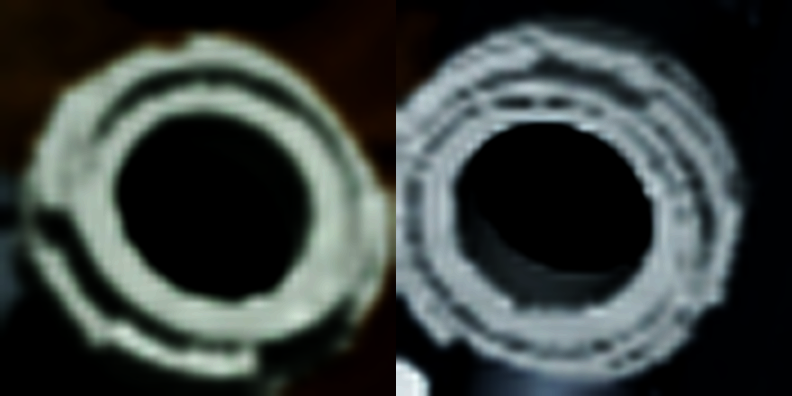

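```bash
python3 - <<'E'
from o1 import *
from scipy.optimize import least_squares
obs={}
for n,f,c in(("scene","s0.png",(279,213)),("top","t0.png",(289,195))):
    g=cv2.cvtColor(cv2.imread("pics/"+f),cv2.COLOR_BGR2GRAY)
    g=cv2.resize(g,None,fx=6,fy=6,interpolation=cv2.INTER_CUBIC)
    for th in(170,185,200):
        m=(g<th).astype(np.uint8)
        nl,lab=cv2.connectedComponents(m)
        l=lab[int(c[1]*6),int(c[0]*6)]
        mm=(lab==l).astype(np.uint8)
        k=max(cv2.findContours(mm,0,1)[0],key=cv2.contourArea)[:,0,:]
        k=(k+0.5)/6-0.5
        e=cv2.fitEllipse(k.astype(np.float32)); print(n,th,np.round(e[0],2),np.round(e[1],2),round(e[2],1),len(k))
        if th==185: obs[n]=k
def res(p,ns):
    c=np.array([p[0],p[1],164.]);Rm=mouthR(np.radians(p[2]));o=[]
    for n in ns:
        C=proj(n,circ(c,Rm,p[3],p[4] if len(p)>4 else -5,720))
        d=np.sqrt(((obs[n][:,None]-C[None])**2).sum(-1)); j=d.argmin(1)
        ctr=C.mean(0); s=np.sign(np.linalg.norm(obs[n]-ctr,axis=1)-np.linalg.norm(C[j]-ctr,axis=1)); o.append(s*d.min(1)/np.sqrt(len(d)))
    return np.concatenate(o)
for ns in(("scene","top"),("scene",),("top",)):
    x=least_squares(res,[556,88,167,25],args=(ns,),loss="soft_l1",f_scale=0.02); print(ns,x.x.round(2),x.cost)
E
```

```text
scene 170 [281.22 213.45] [18.97 21.63] 128.8 348
scene 185 [281.26 213.41] [19.43 22.12] 128.0 353
scene 200 [281.29 213.39] [19.88 22.62] 127.7 362
top 170 [285.05 195.62] [17.91 22.41] 110.0 443
top 185 [284.96 196.41] [19.83 22.35] 117.9 364
top 200 [284.92 196.52] [20.36 22.73] 118.5 371
('scene', 'top') [553.63  89.6  165.88  22.73] 0.13117749099550824
('scene',) [554.07  90.57 166.09  22.59] 0.012408225966807896
('top',) [552.99  88.47 166.37  22.8 ] 0.013741856957712458
```

```bash
cat > plan.py <<'E'
from h import *
def Rdown(az): # tool down, tool x at azimuth az deg
    a=np.radians(az); x=np.array([np.cos(a),np.sin(a),0]); z=np.array([0,0,-1.]); return R.from_matrix(np.c_[x,np.cross(z,x),z])
def plan(p,Rt,n,p0=None,R0=None):
    if p0 is None: p0,R0=tcpR()
    p=np.array(p,float); rv=(R0.inv()*Rt).as_rotvec()
    pc,Rc=p0,R0; out=[]
    for i in range(1,n+1):
        pn=p0+(p-p0)*i/n; Rn=R0*R.from_rotvec(rv*i/n)
        dp=np.round(Rc.inv().apply(pn-pc),1); dr=np.round(np.degrees((Rc.inv()*Rn).as_rotvec()),2)
        out.append('{"dp":[%g,%g,%g],"delta_rot":[%g,%g,%g]}'%(*dp,*dr))
        pc=pc+Rc.apply(dp); Rc=Rc*R.from_rotvec(np.radians(dr))
    print(",\n".join(out)); print("end",pc.round(1),"max",)
    return pc,Rc
E
python3 -c "
from plan import *
p,r=plan([429.6,-241.6,120],Rdown(-78),14)
plan([429.6,-241.6,28],Rdown(-78),4,p,r)"
python3 o3.py o_m4.png 553.6 89.6 166
```

```text
{"dp":[-19.8,-25,9.3],"delta_rot":[0,0,0.25]},
{"dp":[-19.9,-24.8,9.3],"delta_rot":[0,0,0.25]},
{"dp":[-20,-24.8,9.3],"delta_rot":[0,0,0.25]},
{"dp":[-20.2,-24.7,9.3],"delta_rot":[0,0,0.25]},
{"dp":[-20.2,-24.6,9.3],"delta_rot":[0,0,0.26]},
{"dp":[-20.4,-24.5,9.3],"delta_rot":[0,0,0.25]},
{"dp":[-20.4,-24.4,9.3],"delta_rot":[0,0,0.25]},
{"dp":[-20.6,-24.3,9.3],"delta_rot":[0,0,0.25]},
{"dp":[-20.6,-24.3,9.3],"delta_rot":[0,0,0.25]},
{"dp":[-20.8,-24.1,9.3],"delta_rot":[0,0,0.25]},
{"dp":[-20.9,-24.1,9.4],"delta_rot":[0,0,0.25]},
{"dp":[-21,-24,9.3],"delta_rot":[0,0,0.25]},
{"dp":[-21.1,-23.8,9.3],"delta_rot":[0,0,0.25]},
{"dp":[-21.2,-23.8,9.3],"delta_rot":[0,0,0.26]}
end [ 429.6 -241.6  120. ] max
{"dp":[0,-0,23],"delta_rot":[0,0,-0]},
{"dp":[0,-0,23],"delta_rot":[0,0,-0]},
{"dp":[0,-0,23],"delta_rot":[0,0,-0]},
{"dp":[0,-0,23],"delta_rot":[0,0,-0]}
end [ 429.6 -241.6   28. ] max
```

View pics/o_m4.png

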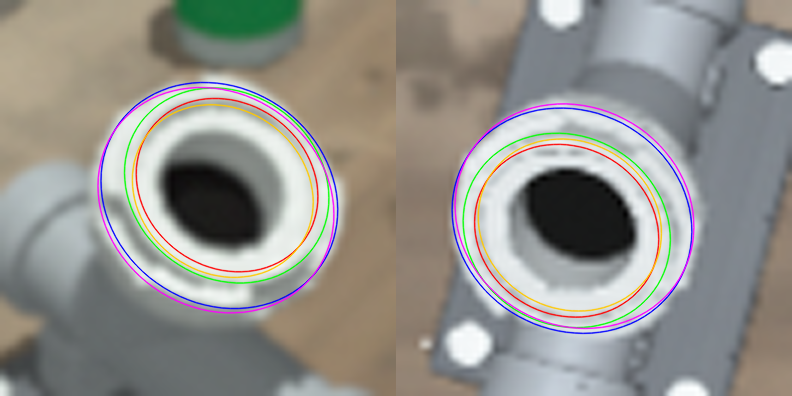

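The mouth overlay fits the rim and flights in both views. The mouth is at about (553.6, 89.6, 164), leaning towards azimuth 166°. I'm moving above the disk.

Emit:
arm_command(deltas=[{"dp": [-19.8, -25, 9.3], "delta_rot": [0, 0, 0.25]}, {"dp": [-19.9, -24.8, 9.3], "delta_rot": [0, 0, 0.25]}, {"dp": [-20, -24.8, 9.3], "delta_rot": [0, 0, 0.25]}, {"dp": [-20.2, -24.7, 9.3], "delta_rot": [0, 0, 0.25]}, {"dp": [-20.2, -24.6, 9.3], "delta_rot": [0, 0, 0.26]}, {"dp": [-20.4, -24.5, 9.3], "delta_rot": [0, 0, 0.25]}, {"dp": [-20.4, -24.4, 9.3], "delta_rot": [0, 0, 0.25]}, {"dp": [-20.6, -24.3, 9.3], "delta_rot": [0, 0, 0.25]}, {"dp": [-20.6, -24.3, 9.3], "delta_rot": [0, 0, 0.25]}, {"dp": [-20.8, -24.1, 9.3], "delta_rot": [0, 0, 0.25]}], claw=0, squeeze=50)

```text
clock: 1.63
tcp_pos: [355.3, -343.4, 157.1]
tcp_rot: [0.0, 0.783, -0.623, 0.0]
wrist_force: [0.6, -0.6, 0.1]
grip_width: 43.1
```

Emit:
arm_command(deltas=[{"dp": [-20.9, -24.1, 9.4], "delta_rot": [0, 0, 0.25]}, {"dp": [-21, -24, 9.3], "delta_rot": [0, 0, 0.25]}, {"dp": [-21.1, -23.8, 9.3], "delta_rot": [0, 0, 0.25]}, {"dp": [-21.2, -23.8, 9.3], "delta_rot": [0, 0, 0.26]}, {"dp": [0, 0, 0]}, {"dp": [0, 0, 0]}])

```text
invalid input at $.deltas[4]: expected keys dp, delta_rot
```

```bash
python3 - <<'E'
from h import *
s=read_state(); print(s)
save("top","t1.png",(370,200,490,300),5)
E
```

```text
{'clock': 1.6333, 'q': array([ 0.82641333,  0.30909852, -0.14018675,  2.01619173,  0.0582136 ,
        0.81953035, -0.69117805]), 'qd': array([-0.61686492,  0.07358437, -0.17259939,  0.22282656,  0.09488541,
       -0.28945938, -0.90204831]), 'joint_efforts': array([  8.70599359, -69.97718096,   0.24053039, -35.42562962,
        -0.31498977,   1.09896071,   3.08662914]), 'tcp_pos': array([ 355.29615072, -343.40144317,  157.09010521]), 'tcp_rot': array([ 1.21305437e-05,  7.82506884e-01, -6.22641889e-01,  2.31180169e-04]), 'wrist_force': array([ 0.64798689, -0.63654987,  0.07496035]), 'torque': array([-0.03602729, -0.0792298 ,  0.00241727]), 'grip_width': 43.096485392618284}
```

View pics/t1.png

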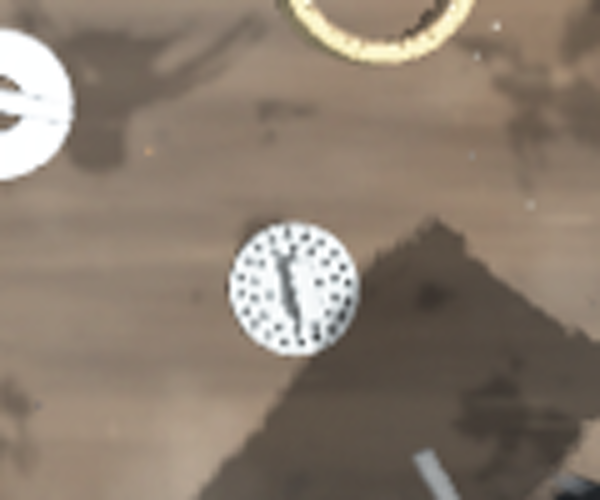

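The disk is undisturbed, at crop (293,289). I'm continuing above it.

Emit:
arm_command(deltas=[{"dp": [-20.9, -24.1, 9.4], "delta_rot": [0, 0, 0.25]}, {"dp": [-21, -24, 9.3], "delta_rot": [0, 0, 0.25]}, {"dp": [-21.1, -23.8, 9.3], "delta_rot": [0, 0, 0.25]}, {"dp": [-21.2, -23.8, 9.3], "delta_rot": [0, 0, 0.26]}, {"dp": [0, 0, 0], "delta_rot": [0, 0, 0]}, {"dp": [0, 0, 0], "delta_rot": [0, 0, 0]}])

```text
clock: 2.18
tcp_pos: [430.3, -240.0, 119.6]
tcp_rot: [-0.0, 0.778, -0.628, -0.0]
wrist_force: [-1.1, -1.3, 0.5]
grip_width: 42.4
```

```bash
python3 - <<'E'
from plan import *
save("scene","s2.png",(340,150,460,250),6)
plan([429.6,-241.3,28],Rdown(-78),4)
E
```

```text
{"dp":[-0,0,23],"delta_rot":[0,0,0.02]},
{"dp":[-0,0,23],"delta_rot":[0.01,0.01,0.01]},
{"dp":[-0,0.1,22.9],"delta_rot":[0,-0,0.02]},
{"dp":[-0,-0,23],"delta_rot":[0.01,0,0.01]}
end [ 429.6 -241.3   28. ] max
```

View pics/s2.png

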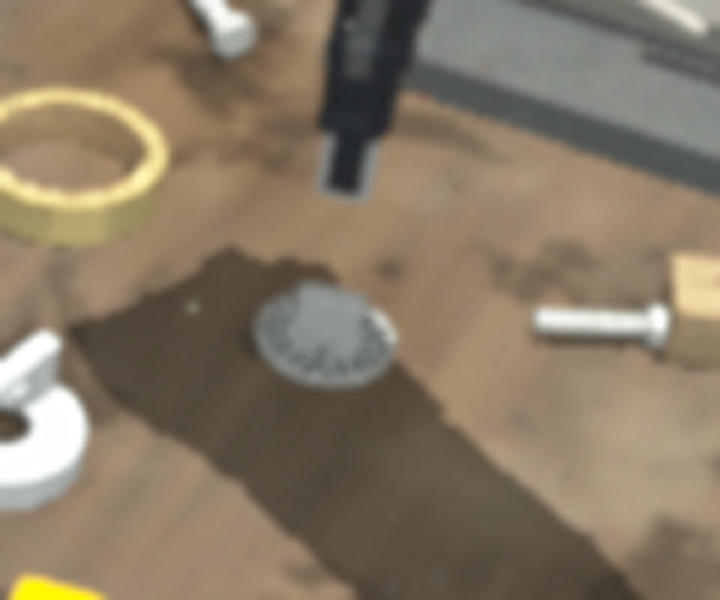

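The gripper hangs above the disk at crop (350,190), with the disk at (325,335). I'm descending in line with it.

Emit:
arm_command(deltas=[{"dp": [0, 0, 23], "delta_rot": [0, 0, 0]}, {"dp": [0, 0, 23], "delta_rot": [0, 0, 0]}, {"dp": [0, 0, 23], "delta_rot": [0, 0, 0]}, {"dp": [0, 0, 12], "delta_rot": [0, 0, 0]}, {"dp": [0, 0, 10], "delta_rot": [0, 0, 0]}, {"dp": [0, 0, 0], "delta_rot": [0, 0, 0]}, {"dp": [0, 0, 0], "delta_rot": [0, 0, 0]}])

```text
clock: 2.82
tcp_pos: [429.4, -242.2, 29.2]
tcp_rot: [0.0, 0.777, -0.63, -0.0]
wrist_force: [-0.9, -0.1, 0.4]
grip_width: 42.4
```

Emit:
arm_command(deltas=[{"dp": [0, 0, 0], "delta_rot": [0, 0, 0]}, {"dp": [0, 0, 0], "delta_rot": [0, 0, 0]}, {"dp": [0, 0, 0], "delta_rot": [0, 0, 0]}, {"dp": [0, 0, 0], "delta_rot": [0, 0, 0]}, {"dp": [0, 0, 0], "delta_rot": [0, 0, 0]}], claw=-1)

```text
clock: 3.23
tcp_pos: [430.0, -241.9, 30.0]
tcp_rot: [-0.0, 0.777, -0.629, 0.001]
wrist_force: [-2.4, 0.3, 9.5]
grip_width: 10.9
```

```bash
python3 - <<'E'
from plan import *
p,r=tcpR();print(p,r.as_matrix().round(4),read_state()["q"])
save("scene","s3.png",(360,160,430,230),8)
save("top","t3.png",(392,220,462,290),8)
E
python3 -c "
import cv2,numpy as np
cv2.imwrite('pics/st3.png',cv2.resize(np.hstack([cv2.imread('pics/s3.png'),cv2.imread('pics/t3.png')]),(800,400)))"
```

```text
[ 430.00721378 -241.90561876   29.96633005] [[ 2.078e-01 -9.782e-01  1.200e-03]
 [-9.782e-01 -2.078e-01 -8.000e-04]
 [ 1.000e-03 -1.000e-03 -1.000e+00]] [ 0.57594292  0.53125938 -0.15101617  2.07506143  0.14828359  0.54371975
 -1.04303771]
```

View pics/st3.png

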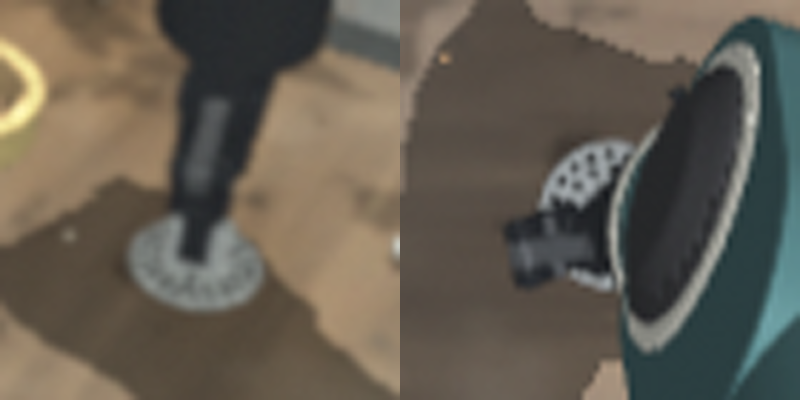

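```bash
cat >> plan.py <<'E'
M=np.array([553.6,89.6,164.]); YAW=166.
def mz(yaw=YAW):
    a=np.radians(yaw); return np.array([.5*np.cos(a),.5*np.sin(a),np.cos(np.pi/6)])
def Rmouth(az,yaw=YAW): # minimal tilt of tool-down with tool x azimuth az
    m=mz(yaw); ax=np.cross([0,0,1],m); ax/=np.linalg.norm(ax)
    return R.from_rotvec(ax*np.pi/6)*Rdown(az)
E
python3 - <<'E'
from plan import *
p,r=plan([430,-241.9,230],Rdown(-78),7)
print(Rmouth(-78).as_matrix())
plan(M+90*mz(),Rmouth(-78),14,p,r)
E
```

```text
{"dp":[0,-0,-28.6],"delta_rot":[-0.01,-0.01,-0]},
{"dp":[0,-0.1,-28.6],"delta_rot":[-0,-0.01,-0]},
{"dp":[0.1,0,-28.5],"delta_rot":[-0.01,-0,-0]},
{"dp":[-0,-0,-28.6],"delta_rot":[-0.01,-0.01,-0.01]},
{"dp":[-0,-0,-28.6],"delta_rot":[-0.01,-0.01,0]},
{"dp":[-0,-0,-28.6],"delta_rot":[-0,-0.01,0]},
{"dp":[0,-0,-28.6],"delta_rot":[-0.01,-0.01,-0]}
end [ 430.  -241.9  230. ] max
[[ 0.15092564 -0.86130889  0.48514786]
 [-0.96393938 -0.23704285 -0.12096095]
 [ 0.21918557 -0.44939702 -0.8660254 ]]
{"dp":[-22.7,-10.7,-0.8],"delta_rot":[1.93,0.94,-0]},
{"dp":[-22.8,-10.7,-0.9],"delta_rot":[1.92,0.94,-0]},
{"dp":[-22.7,-10.7,-0.9],"delta_rot":[1.93,0.94,-0]},
{"dp":[-22.7,-10.8,-0.9],"delta_rot":[1.92,0.94,-0]},
{"dp":[-22.6,-10.8,-0.9],"delta_rot":[1.93,0.94,-0]},
{"dp":[-22.7,-10.8,-0.9],"delta_rot":[1.93,0.94,-0]},
{"dp":[-22.6,-10.8,-0.9],"delta_rot":[1.92,0.94,-0]},
{"dp":[-22.7,-10.9,-0.9],"delta_rot":[1.93,0.94,-0]},
{"dp":[-22.6,-10.9,-0.9],"delta_rot":[1.92,0.94,-0]},
{"dp":[-22.6,-11,-1],"delta_rot":[1.93,0.94,-0]},
{"dp":[-22.6,-10.9,-0.9],"delta_rot":[1.93,0.93,0]},
{"dp":[-22.6,-11,-0.9],"delta_rot":[1.92,0.94,-0]},
{"dp":[-22.5,-11.1,-0.9],"delta_rot":[1.93,0.94,-0]},
{"dp":[-22.6,-11,-1],"delta_rot":[1.92,0.94,-0]}
end [509.9 100.5 242. ] max
```

Emit:
arm_command(deltas=[{"dp": [0, 0, -20], "delta_rot": [0, 0, 0]}, {"dp": [0, 0, -30], "delta_rot": [0, 0, 0]}, {"dp": [0, 0, -30], "delta_rot": [0, 0, 0]}, {"dp": [0, 0, -30], "delta_rot": [0, 0, 0]}, {"dp": [0, 0, -30], "delta_rot": [0, 0, 0]}, {"dp": [0, 0, -30], "delta_rot": [0, 0, 0]}, {"dp": [0, 0, -30], "delta_rot": [0, 0, 0]}])

```text
clock: 3.92
tcp_pos: [429.3, -241.4, 231.1]
tcp_rot: [-0.0, 0.777, -0.629, 0.0]
wrist_force: [0.2, 0.0, -0.9]
grip_width: 10.7
```

Emit:
arm_command(deltas=[{"dp": [-22.7, -10.7, -0.9], "delta_rot": [1.93, 0.94, 0]}, {"dp": [-22.7, -10.7, -0.9], "delta_rot": [1.93, 0.94, 0]}, {"dp": [-22.7, -10.7, -0.9], "delta_rot": [1.93, 0.94, 0]}, {"dp": [-22.7, -10.8, -0.9], "delta_rot": [1.93, 0.94, 0]}, {"dp": [-22.7, -10.8, -0.9], "delta_rot": [1.93, 0.94, 0]}, {"dp": [-22.7, -10.8, -0.9], "delta_rot": [1.93, 0.94, 0]}, {"dp": [-22.6, -10.8, -0.9], "delta_rot": [1.93, 0.94, 0]}])

```text
clock: 4.5
tcp_pos: [469.5, -69.2, 235.7]
tcp_rot: [-0.056, 0.77, -0.624, 0.12]
wrist_force: [0.8, 0.1, -1.1]
grip_width: 10.7
```

Emit:
arm_command(deltas=[{"dp": [-22.6, -10.9, -0.9], "delta_rot": [1.93, 0.94, 0]}, {"dp": [-22.6, -10.9, -0.9], "delta_rot": [1.93, 0.94, 0]}, {"dp": [-22.6, -11, -0.9], "delta_rot": [1.93, 0.94, 0]}, {"dp": [-22.6, -11, -0.9], "delta_rot": [1.92, 0.94, 0]}, {"dp": [-22.6, -11, -0.9], "delta_rot": [1.92, 0.94, 0]}, {"dp": [-22.6, -11, -0.9], "delta_rot": [1.92, 0.94, 0]}, {"dp": [-22.6, -11, -1], "delta_rot": [1.92, 0.94, 0]}, {"dp": [0, 0, 0], "delta_rot": [0, 0, 0]}, {"dp": [0, 0, 0], "delta_rot": [0, 0, 0]}, {"dp": [0, 0, 0], "delta_rot": [0, 0, 0]}])

```text
clock: 5.33
tcp_pos: [509.3, 100.4, 241.1]
tcp_rot: [-0.109, 0.751, -0.608, 0.235]
wrist_force: [-0.1, 1.2, -1.6]
grip_width: 10.7
```

```bash
python3 - <<'E'
from plan import *
p,r=tcpR();print(p,(r.inv()*Rmouth(-78)).as_rotvec(degrees=True),read_state()["q"],read_state()["wrist_force"])
save("scene","s4.png",(200,120,360,290),3.5)
save("top","t4.png",(230,110,350,250),4)
plan(M+40*mz(),Rmouth(-78),3)
E
```

```text
[509.34326835 100.35181639 241.07602832] [ 0.01120332 -0.03133497  0.01101226] [ 0.08349826  0.08172692 -0.53096986  2.18680032  0.70694436  0.57717594
 -2.3411424 ] [-0.08055618  1.24424954 -1.63180799]
{"dp":[-0.2,-0.3,16.5],"delta_rot":[0,-0.02,-0.02]},
{"dp":[-0.2,-0.3,16.4],"delta_rot":[0.01,-0.02,-0.03]},
{"dp":[-0.1,-0.3,16.5],"delta_rot":[0,-0.02,-0.02]}
end [534.2  94.4 198.6] max
```

View pics/s4.png

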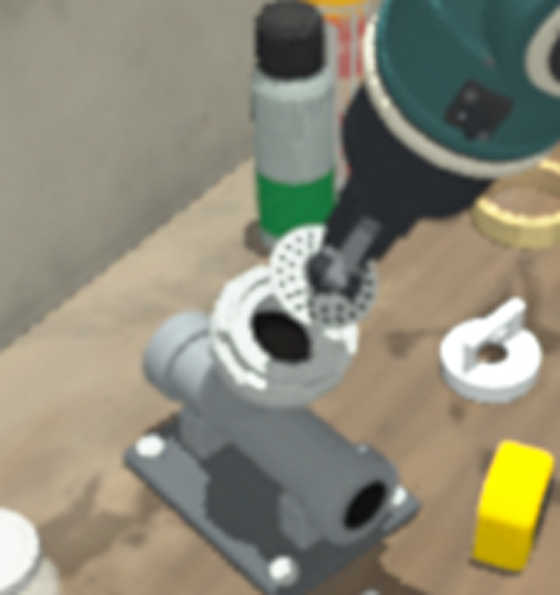

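View pics/t4.png

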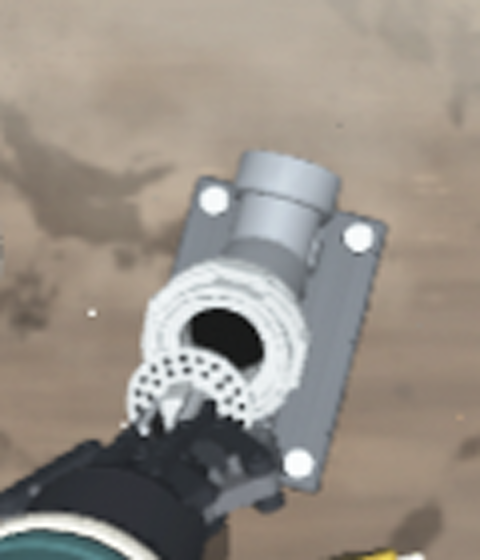

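The disk is held on the tab and tilted, over the mouth at scene crop (325,275) and top crop (190,395). I'm checking the held disk and the mouth against the model overlay.

```bash
cat > o5.py <<'E'
from o1 import *
from plan import *
def diskov(out,files,bx,k=1,org=((200,120,3.5),(230,110,4))):
    pass
p,r=tcpR(); Rm=r.as_matrix()
for fn,n,(x0,y0,k) in(("s4.png","scene",(200,120,3.5)),("t4.png","top",(230,110,4))):
    im=cv2.imread("pics/"+fn)
    mR=mouthR(np.radians(166))
    for P,c in((circ(p,Rm,30.5,24),(0,0,255)),(circ(M,mR,36,0),(0,255,0)),(circ(M,mR,22.7,-5),(255,0,0))):
        draw(im,n,P,c,(x0,y0),k)
    cv2.imwrite("pics/o_"+fn,im)
a=cv2.imread("pics/o_s4.png")[80:400,150:450];b=cv2.imread("pics/o_t4.png")[200:520,100:400]
cv2.imwrite("pics/o_4.png",np.hstack([a,b]))
E
python3 o5.py
```

```text
(no output)
```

View pics/o_4.png

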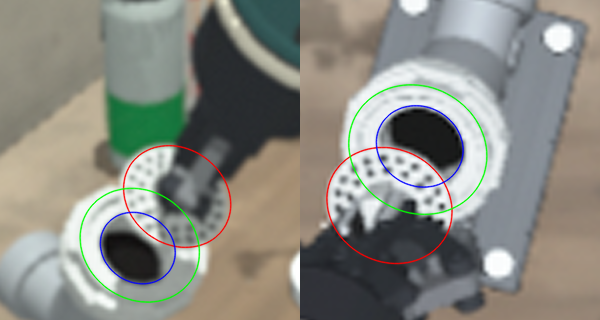

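Emit:
arm_command(deltas=[{"dp": [-0.2, -0.3, 16.5], "delta_rot": [0, 0, 0]}, {"dp": [-0.2, -0.3, 16.4], "delta_rot": [0, 0, 0]}, {"dp": [-0.1, -0.3, 16.5], "delta_rot": [0, 0, 0]}, {"dp": [0, 0, 3], "delta_rot": [0, 0, 0]}, {"dp": [0, 0, 3], "delta_rot": [0, 0, 0]}, {"dp": [0, 0, 1], "delta_rot": [0, 0, 0]}, {"dp": [0, 0, 0], "delta_rot": [0, 0, 0]}])

```text
clock: 6.02
tcp_pos: [537.6, 94.6, 192.9]
tcp_rot: [-0.11, 0.75, -0.608, 0.235]
wrist_force: [0.5, -1.0, -1.3]
grip_width: 10.7
```

```bash
cat > st.py <<'E'
from plan import *
p,r=tcpR(); s=read_state(); Rm=np.c_[np.cross(np.cross([0,0,1],mz())/.5,mz()),np.cross([0,0,1],mz())/.5,mz()]
print("clock",s["clock"],"in mouth frame x,y,z:",(Rm.T@(p-M)).round(2),"F mouth:",(Rm.T@s["wrist_force"]).round(1),"T mouth:",(Rm.T@s["torque"]).round(2),"grip",round(s["grip_width"],1),"tilt",np.degrees(np.arccos(-(r.as_matrix()[:,2]@mz()))).round(2),"q",s["q"].round(2))
print("tool x,y in mouth frame", (Rm.T@r.as_matrix()).round(3)[:, :2].T.tolist())
E
python3 st.py
```

```text
clock 6.0167 in mouth frame x,y,z: [ 0.04 -0.99 33.43] F mouth: [ 0.   0.9 -1.5] T mouth: [ 0.02 -0.67 -0.03] grip 10.7 tilt 0.04 q [ 0.05  0.21 -0.48  2.18  0.92  0.51 -2.52]
tool x,y in mouth frame [[-0.438, 0.899, 0.0], [0.899, 0.438, -0.001]]
```

Emit:
arm_command(deltas=[{"dp": [0.4, 0.2, 2], "delta_rot": [0, 0, 0]}, {"dp": [0, 0, 2], "delta_rot": [0, 0, 0]}, {"dp": [0, 0, 1], "delta_rot": [0, 0, 0]}, {"dp": [0, 0, 0], "delta_rot": [0, 0, 0]}])

```text
clock: 6.35
tcp_pos: [539.9, 93.7, 188.0]
tcp_rot: [-0.109, 0.751, -0.608, 0.235]
wrist_force: [-0.2, -0.2, -0.7]
grip_width: 11.0
```

```bash
python3 st.py
```

```text
clock 6.35 in mouth frame x,y,z: [ 0.31 -0.64 27.93] F mouth: [ 0.5  0.3 -0.5] T mouth: [-0.02 -0.65  0.01] grip 11.0 tilt 0.02 q [ 0.04  0.22 -0.47  2.18  0.94  0.51 -2.54]
tool x,y in mouth frame [[-0.438, 0.899, 0.0], [0.899, 0.438, -0.0]]
```

Emit:
arm_command(deltas=[{"dp": [0, 0, 1.5], "delta_rot": [0, 0, 0]}, {"dp": [0, 0, 1.5], "delta_rot": [0, 0, 0]}, {"dp": [0, 0, 0], "delta_rot": [0, 0, 0]}, {"dp": [0, 0, 0], "delta_rot": [0, 0, 0]}])

```text
clock: 6.68
tcp_pos: [541.1, 93.5, 186.2]
tcp_rot: [-0.109, 0.751, -0.608, 0.235]
wrist_force: [-22.9, -0.4, 26.4]
grip_width: 10.8
```

```bash
python3 st.py
```

```text
clock 6.6833 in mouth frame x,y,z: [ 0.24 -0.76 25.8 ] F mouth: [ 6.  6. 34.] T mouth: [ 1.44 -1.87  0.01] grip 10.8 tilt 0.09 q [ 0.04  0.23 -0.47  2.18  0.95  0.51 -2.55]
tool x,y in mouth frame [[-0.439, 0.899, 0.001], [0.899, 0.439, -0.001]]
```

Emit:
arm_command(deltas=[{"dp": [0.3, 0.6, 0], "delta_rot": [0, 0, 0]}, {"dp": [0, 0, 0], "delta_rot": [0, 0, 0]}, {"dp": [0, 0, 0], "delta_rot": [0, 0, 0]}])

```text
clock: 6.93
tcp_pos: [541.0, 93.5, 186.2]
tcp_rot: [-0.11, 0.751, -0.607, 0.235]
wrist_force: [-17.5, 1.5, 22.4]
grip_width: 10.9
```

```bash
python3 st.py;python3 - <<'E'
from plan import *
save("scene","s5.png",(235,165,325,255),6)
save("top","t5.png",(245,150,335,240),6)
a=cv2.imread("pics/s5.png");b=cv2.imread("pics/t5.png");cv2.imwrite("pics/st5.png",cv2.resize(np.hstack([a,b]),(800,400)))
E
```

```text
clock 6.9333 in mouth frame x,y,z: [ 0.25 -0.75 25.83] F mouth: [ 3.8  2.8 28.1] T mouth: [ 0.72 -1.3   0.01] grip 10.9 tilt 0.12 q [ 0.04  0.23 -0.47  2.18  0.95  0.5  -2.55]
tool x,y in mouth frame [[-0.439, 0.899, 0.0], [0.899, 0.439, -0.002]]
```

View pics/st5.png

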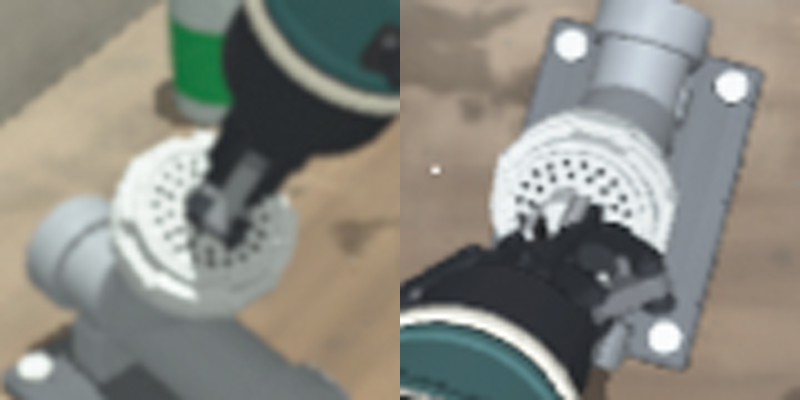

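The disk appears flush in the mouth at scene crop (215,215) and top crop (580,190). I'm releasing and backing out along the axis.

Emit:
arm_command(deltas=[{"dp": [0, 0, 0], "delta_rot": [0, 0, 0]}, {"dp": [0, 0, 0], "delta_rot": [0, 0, 0]}, {"dp": [0, 0, 0], "delta_rot": [0, 0, 0]}, {"dp": [0, 0, 0], "delta_rot": [0, 0, 0]}, {"dp": [0, 0, -4], "delta_rot": [0, 0, 0]}, {"dp": [0, 0, -15], "delta_rot": [0, 0, 0]}, {"dp": [0, 0, -25], "delta_rot": [0, 0, 0]}, {"dp": [0, 0, -35], "delta_rot": [0, 0, 0]}, {"dp": [0, 0, -35], "delta_rot": [0, 0, 0]}, {"dp": [0, 0, 0], "delta_rot": [0, 0, 0]}], claw=0)

```text
clock: 7.87
tcp_pos: [484.9, 108.8, 289.6]
tcp_rot: [-0.112, 0.75, -0.607, 0.237]
wrist_force: [1.9, 1.6, 1.4]
grip_width: 42.7
```

```bash
python3 st.py;python3 - <<'E'
from plan import *
p,r=plan([440,174.4,240],Rdown(-100),8)
save("scene","s6.png",(235,165,325,255),6)
save("top","t6.png",(245,150,335,240),6)
a=cv2.imread("pics/s6.png");b=cv2.imread("pics/t6.png");cv2.imwrite("pics/st6.png",cv2.resize(np.hstack([a,b]),(800,400)))
E
```

```text
clock 7.8667 in mouth frame x,y,z: [ -1.    -1.97 144.4 ] F mouth: [-1.9 -2.   0.5] T mouth: [-0.11 -0.41  0.01] grip 42.7 tilt 0.42 q [ 0.11 -0.04 -0.57  2.17  0.52  0.65 -2.19]
tool x,y in mouth frame [[-0.439, 0.899, -0.0], [0.899, 0.439, -0.007]]
{"dp":[-10.1,5.7,1.6],"delta_rot":[-3.7,-0.97,2.69]},
{"dp":[-9.8,6,2.2],"delta_rot":[-3.69,-0.96,2.7]},
{"dp":[-9.5,6.3,2.7],"delta_rot":[-3.7,-0.97,2.69]},
{"dp":[-9.1,6.6,3.3],"delta_rot":[-3.69,-0.96,2.7]},
{"dp":[-8.8,6.7,3.9],"delta_rot":[-3.7,-0.97,2.69]},
{"dp":[-8.3,6.9,4.4],"delta_rot":[-3.69,-0.96,2.7]},
{"dp":[-8,7,5.1],"delta_rot":[-3.7,-0.97,2.69]},
{"dp":[-7.5,7,5.6],"delta_rot":[-3.7,-0.96,2.7]}
end [440.  174.4 240. ] max
```

View pics/st6.png

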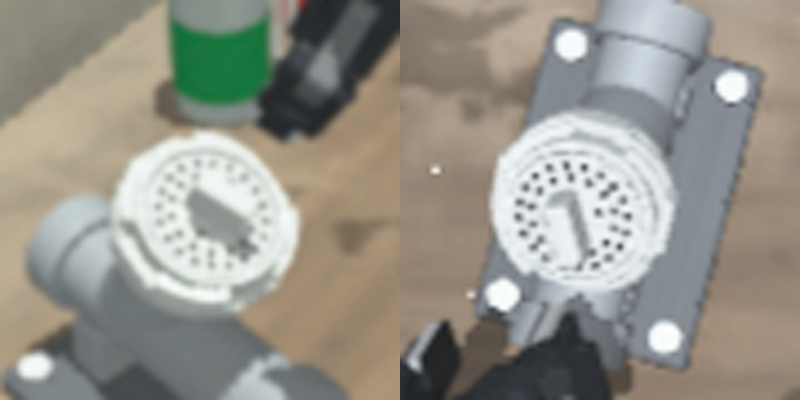

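The disk is seated flat with its tab outward: scene crop (213,212), top crop (575,215). Next I'm refining the ring handle's pose.

```bash
cat > o6.py <<'E'
from o1 import *
rz=lambda a:R.from_euler("z",a,degrees=True).as_matrix()
I=np.eye(3); ims=[]
for (x,y,a) in((411,174.4,-10),(410.5,174.4,-7)):
    c=np.array([x,y,0.])
    over("tmp.png",[(circ(c,I,49,25),(0,0,255)),(circ(c,I,20,25),(255,0,0))]+[(p,(0,200,0)) for p in boxl(c,rz(a),84,14,52,68)[1:]],{"scene":cb(318,320,30),"top":cb(253,264,30)},6,)
    ims.append(cv2.imread("pics/tmp.png"))
cv2.imwrite("pics/o_ring2.png",cv2.resize(np.vstack(ims),(600,600)))
E
python3 o6.py
```

```text
(no output)
```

View pics/o_ring2.png

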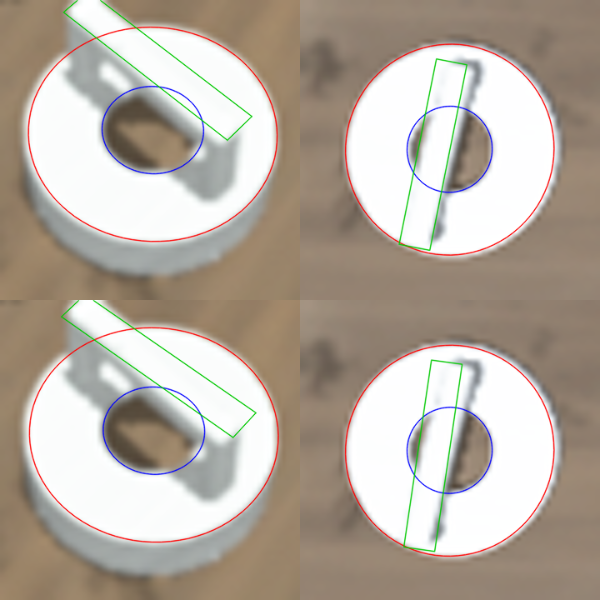

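```bash
python3 - <<'E'
from plan import *
p,r=plan([440,150,220],Rdown(-78),7)
rv=np.array([0,0,-7.1])
# spin 157deg: 22 rows x -7.1 = -156.2, then final plan; dp in rotating frame
tgt=np.array([411,174.4,130.]); pc,Rc=p,r; n=22; out=[]
for i in range(1,n+1):
    pn=p+(tgt-p)*i/n; dp=np.round(Rc.inv().apply(pn-pc),1); d=[0,0,-7.14]
    out.append('{"dp":[%g,%g,%g],"delta_rot":[0,0,-7.14]}'%tuple(dp)); pc=pc+Rc.apply(dp); Rc=Rc*R.from_rotvec(np.radians(d))
print(",\n".join(out)); print(pc, (Rc.inv()*Rdown(79)).as_rotvec(degrees=True))
E
```

```text
{"dp":[-9,8.4,4.2],"delta_rot":[-3.88,-1.89,-0]},
{"dp":[-8.8,8,5],"delta_rot":[-3.88,-1.88,-0]},
{"dp":[-8.7,7.7,5.8],"delta_rot":[-3.88,-1.89,-0]},
{"dp":[-8.4,7.3,6.6],"delta_rot":[-3.88,-1.89,-0.01]},
{"dp":[-8.2,6.8,7.4],"delta_rot":[-3.88,-1.88,0]},
{"dp":[-8,6.3,8.1],"delta_rot":[-3.88,-1.89,0]},
{"dp":[-7.7,5.7,8.8],"delta_rot":[-3.88,-1.89,0]}
end [440. 150. 220.] max
{"dp":[-1.4,1.1,4.1],"delta_rot":[0,0,-7.14]},
{"dp":[-1.4,0.8,4.1],"delta_rot":[0,0,-7.14]},
{"dp":[-1.6,0.7,4.1],"delta_rot":[0,0,-7.14]},
{"dp":[-1.7,0.5,4.1],"delta_rot":[0,0,-7.14]},
{"dp":[-1.7,0.3,4],"delta_rot":[0,0,-7.14]},
{"dp":[-1.7,0.1,4.1],"delta_rot":[0,0,-7.14]},
{"dp":[-1.7,-0.2,4.1],"delta_rot":[0,0,-7.14]},
{"dp":[-1.7,-0.3,4.1],"delta_rot":[0,0,-7.14]},
{"dp":[-1.6,-0.6,4.1],"delta_rot":[0,0,-7.14]},
{"dp":[-1.6,-0.8,4.1],"delta_rot":[0,0,-7.14]},
{"dp":[-1.4,-0.9,4.1],"delta_rot":[0,0,-7.14]},
{"dp":[-1.3,-1.1,4.1],"delta_rot":[0,0,-7.14]},
{"dp":[-1.2,-1.3,4.1],"delta_rot":[0,0,-7.14]},
{"dp":[-1,-1.4,4],"delta_rot":[0,0,-7.14]},
{"dp":[-0.8,-1.5,4.1],"delta_rot":[0,0,-7.14]},
{"dp":[-0.6,-1.6,4.1],"delta_rot":[0,0,-7.14]},
{"dp":[-0.4,-1.7,4.1],"delta_rot":[0,0,-7.14]},
{"dp":[-0.2,-1.7,4.1],"delta_rot":[0,0,-7.14]},
{"dp":[0,-1.7,4.1],"delta_rot":[0,0,-7.14]},
{"dp":[0.3,-1.7,4.1],"delta_rot":[0,0,-7.14]},
{"dp":[0.4,-1.7,4.1],"delta_rot":[0,0,-7.14]},
{"dp":[0.7,-1.6,4.1],"delta_rot":[0,0,-7.14]}
[411.00214381 174.44264496 129.96077479] [-0.00447498 -0.00171018  0.08113411]
```

Emit:
arm_command(deltas=[{"dp": [-9, 8.4, 4.2], "delta_rot": [-3.88, -1.89, 0]}, {"dp": [-8.8, 8, 5], "delta_rot": [-3.88, -1.89, 0]}, {"dp": [-8.7, 7.7, 5.8], "delta_rot": [-3.88, -1.89, 0]}, {"dp": [-8.4, 7.3, 6.6], "delta_rot": [-3.88, -1.89, 0]}, {"dp": [-8.2, 6.8, 7.4], "delta_rot": [-3.88, -1.89, 0]}, {"dp": [-8, 6.3, 8.1], "delta_rot": [-3.88, -1.89, 0]}, {"dp": [-7.7, 5.7, 8.8], "delta_rot": [-3.88, -1.89, 0]}])

```text
clock: 8.55
tcp_pos: [439.3, 149.9, 217.1]
tcp_rot: [0.002, 0.777, -0.63, -0.004]
wrist_force: [-0.2, -0.1, 0.5]
grip_width: 42.8
```

Emit:
arm_command(deltas=[{"dp": [0, 0, 4], "delta_rot": [0, 0, -7.14]}, {"dp": [0, 0, 4], "delta_rot": [0, 0, -7.14]}, {"dp": [0, 0, 4], "delta_rot": [0, 0, -7.14]}, {"dp": [0, 0, 4], "delta_rot": [0, 0, -7.14]}, {"dp": [0, 0, 4], "delta_rot": [0, 0, -7.14]}, {"dp": [0, 0, 4], "delta_rot": [0, 0, -7.14]}, {"dp": [0, 0, 4], "delta_rot": [0, 0, -7.14]}, {"dp": [0, 0, 4], "delta_rot": [0, 0, -7.14]}, {"dp": [0, 0, 4], "delta_rot": [0, 0, -7.14]}, {"dp": [0, 0, 4], "delta_rot": [0, 0, -7.14]}])

```text
clock: 9.38
tcp_pos: [439.3, 149.6, 177.2]
tcp_rot: [-0.0, 0.998, -0.055, -0.003]
wrist_force: [0.4, 0.1, -0.4]
grip_width: 43.3
```

Emit:
arm_command(deltas=[{"dp": [0, 0, 4], "delta_rot": [0, 0, -7.14]}, {"dp": [0, 0, 4], "delta_rot": [0, 0, -7.14]}, {"dp": [0, 0, 4], "delta_rot": [0, 0, -7.14]}, {"dp": [0, 0, 4], "delta_rot": [0, 0, -7.14]}, {"dp": [0, 0, 4], "delta_rot": [0, 0, -7.14]}, {"dp": [0, 0, 4], "delta_rot": [0, 0, -7.14]}, {"dp": [0, 0, 4], "delta_rot": [0, 0, -7.14]}, {"dp": [0, 0, 0], "delta_rot": [0, 0, -7.14]}, {"dp": [0, 0, 0], "delta_rot": [0, 0, -7.14]}, {"dp": [0, 0, 0], "delta_rot": [0, 0, -7.14]}])

```text
clock: 10.22
tcp_pos: [439.2, 149.7, 149.4]
tcp_rot: [-0.002, 0.843, 0.538, -0.002]
wrist_force: [-0.1, -0.2, 0.3]
grip_width: 42.4
```

```bash
python3 st.py; python3 - <<'E'
from plan import *
plan([411,174.4,120],Rdown(79),4)
E
```

```text
clock 10.2167 in mouth frame x,y,z: [116.01 -30.67  50.16] F mouth: [-0.1  0.2  0.3] T mouth: [ 0.01 -0.   -0.05] grip 42.4 tilt 30.3 q [ 0.45  0.45 -1.01  2.07  0.49  0.89  0.3 ]
tool x,y in mouth frame [[-0.163, -0.982, -0.095], [-0.848, 0.189, -0.495]]
{"dp":[2.6,-9,7.4],"delta_rot":[-0.08,0.01,-3.47]},
{"dp":[3.2,-8.7,7.4],"delta_rot":[-0.07,0.01,-3.47]},
{"dp":[3.7,-8.6,7.4],"delta_rot":[-0.08,0.01,-3.47]},
{"dp":[4.2,-8.4,7.3],"delta_rot":[-0.07,0.01,-3.46]}
end [411.  174.4 120. ] max
```

Emit:
arm_command(deltas=[{"dp": [2.6, -9, 7.4], "delta_rot": [0, 0, -3.47]}, {"dp": [3.2, -8.7, 7.4], "delta_rot": [0, 0, -3.47]}, {"dp": [3.7, -8.6, 7.4], "delta_rot": [0, 0, -3.47]}, {"dp": [4.2, -8.4, 7.3], "delta_rot": [0, 0, -3.46]}, {"dp": [0, 0, 0], "delta_rot": [0, 0, 0]}, {"dp": [0, 0, 0], "delta_rot": [0, 0, 0]}])

```text
clock: 10.72
tcp_pos: [410.7, 175.3, 120.7]
tcp_rot: [-0.002, 0.773, 0.634, -0.002]
wrist_force: [-0.7, -0.1, -0.6]
grip_width: 42.7
```

```bash
python3 st.py; python3 - <<'E'
from plan import *
plan([411,174.4,67],Rdown(79),3)
save("scene","s7.png",(268,250,368,370),5)
save("top","t7.png",(193,210,313,310),5)
E
```

```text
clock 10.7167 in mouth frame x,y,z: [159.71 -48.59  42.19] F mouth: [ 0.9  0.3 -0.2] T mouth: [ 0.05  0.03 -0.  ] grip 42.7 tilt 30.25 q [ 0.39  0.49 -1.03  2.13  0.57  0.84  0.38]
tool x,y in mouth frame [[0.041, -0.999, 0.023], [-0.863, -0.047, -0.503]]
{"dp":[-0.3,0.2,17.9],"delta_rot":[-0.08,0.01,-0.1]},
{"dp":[-0.2,0.3,17.9],"delta_rot":[-0.09,0,-0.1]},
{"dp":[-0.3,0.1,17.9],"delta_rot":[-0.08,0.01,-0.09]}
end [411.  174.4  67. ] max
```

View pics/s7.png

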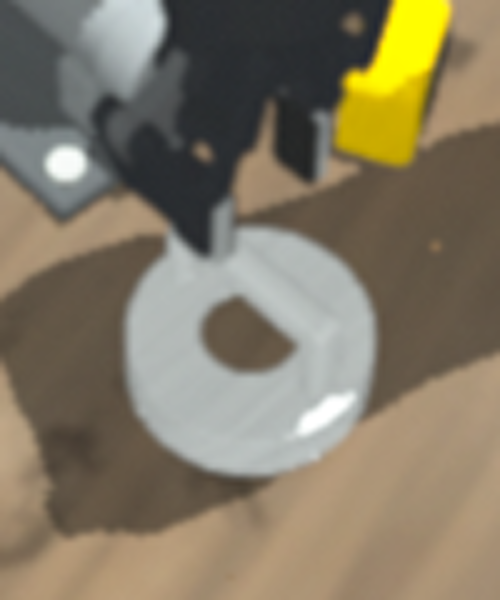

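The open fingers straddle the bar's line, at crop (220,235) and (310,150), with the ring below at (250,340). I'm descending and gripping.

Emit:
arm_command(deltas=[{"dp": [-0.3, 0.3, 18], "delta_rot": [-0.2, 0, -0.2]}, {"dp": [-0.2, 0.2, 18], "delta_rot": [0, 0, 0]}, {"dp": [0, 0, 12], "delta_rot": [0, 0, 0]}, {"dp": [0, 0, 5], "delta_rot": [0, 0, 0]}, {"dp": [0, 0, 0], "delta_rot": [0, 0, 0]}, {"dp": [0, 0, 0], "delta_rot": [0, 0, 0]}])

```text
clock: 11.32
tcp_pos: [412.1, 174.3, 68.6]
tcp_rot: [0.0, 0.773, 0.635, 0.0]
wrist_force: [0.4, -0.3, 1.0]
grip_width: 42.7
```

Emit:
arm_command(deltas=[{"dp": [0, 0, 0], "delta_rot": [0, 0, 0]}, {"dp": [0, 0, 0], "delta_rot": [0, 0, 0]}, {"dp": [0, 0, 0], "delta_rot": [0, 0, 0]}, {"dp": [0, 0, 0], "delta_rot": [0, 0, 0]}, {"dp": [0, 0, 0], "delta_rot": [0, 0, 0]}], claw=-1, squeeze=110)

```text
clock: 11.73
tcp_pos: [412.3, 174.2, 69.1]
tcp_rot: [0.001, 0.773, 0.635, 0.0]
wrist_force: [-4.2, -3.2, 18.7]
grip_width: 11.6
```

```bash
python3 - <<'E'
from plan import *
s=read_state();p,r=tcpR();print(p,s["q"].round(2),s["wrist_force"],s["grip_width"],r.as_matrix().round(3))
save("scene","s8.png",(268,250,368,370),5)
E
```

```text
[412.25622235 174.24343975  69.05399001] [ 0.3   0.57 -0.92  2.15  0.7   0.74  0.29] [-4.15719896 -3.21172298 18.68835538] 11.55066308468834 [[ 0.194  0.981  0.001]
 [ 0.981 -0.194 -0.   ]
 [-0.     0.001 -1.   ]]
```

View pics/s8.png

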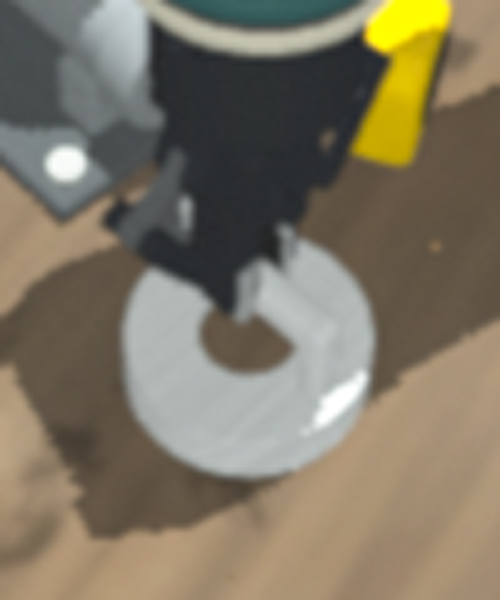

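The ring is gripped at the bar's middle (crop (265,280)). Now lifting it.

Emit:
arm_command(deltas=[{"dp": [0, 0, -10], "delta_rot": [0, 0, 0]}, {"dp": [0, 0, -20], "delta_rot": [0, 0, 0]}, {"dp": [0, 0, -30], "delta_rot": [0, 0, 0]}, {"dp": [0, 0, -30], "delta_rot": [0, 0, 0]}, {"dp": [0, 0, -30], "delta_rot": [0, 0, 0]}, {"dp": [0, 0, -30], "delta_rot": [0, 0, 0]}, {"dp": [0, 0, -30], "delta_rot": [0, 0, 0]}, {"dp": [0, 0, -10], "delta_rot": [0, 0, 0]}])

```text
clock: 12.45
tcp_pos: [412.3, 175.2, 261.8]
tcp_rot: [0.001, 0.772, 0.635, 0.002]
wrist_force: [0.4, -0.2, -2.9]
grip_width: 11.6
```

```bash
sed -i 's/^M=.*;/M=np.array([553.8,90.2,164.]);/' plan.py; python3 st.py; python3 - <<'E'
from plan import *
plan(M+115*mz(),Rmouth(79),9)
E
```

```text
clock 12.45 in mouth frame x,y,z: [ 87.83 -48.2  163.63] F mouth: [ 1.1  0.1 -2.7] T mouth: [-0.04  0.07 -0.01] grip 11.6 tilt 29.8 q [ 0.63  0.24 -1.22  1.99  0.26  1.08  0.66]
tool x,y in mouth frame [[0.043, -0.999, 0.026], [-0.867, -0.051, -0.496]]
{"dp":[-5.9,10.9,-0.2],"delta_rot":[-3.31,-0.18,-0.01]},
{"dp":[-5.9,10.8,0.5],"delta_rot":[-3.3,-0.18,-0.02]},
{"dp":[-5.9,10.8,1.1],"delta_rot":[-3.31,-0.17,-0.01]},
{"dp":[-6,10.8,1.8],"delta_rot":[-3.3,-0.18,-0.01]},
{"dp":[-5.9,10.6,2.4],"delta_rot":[-3.31,-0.18,-0.01]},
{"dp":[-5.9,10.4,3],"delta_rot":[-3.31,-0.18,-0.02]},
{"dp":[-5.9,10.3,3.6],"delta_rot":[-3.3,-0.17,-0.01]},
{"dp":[-5.8,10,4.3],"delta_rot":[-3.31,-0.18,-0.01]},
{"dp":[-5.9,9.7,4.8],"delta_rot":[-3.31,-0.18,-0.01]}
end [498.  104.1 263.6] max
```

Emit:
arm_command(deltas=[{"dp": [-5.9, 10.9, 0], "delta_rot": [-3.3, -0.18, 0]}, {"dp": [-5.9, 10.8, 0.5], "delta_rot": [-3.3, -0.18, 0]}, {"dp": [-5.9, 10.8, 1.1], "delta_rot": [-3.3, -0.18, 0]}, {"dp": [-6, 10.8, 1.8], "delta_rot": [-3.3, -0.18, 0]}, {"dp": [-5.9, 10.6, 2.4], "delta_rot": [-3.3, -0.18, 0]}, {"dp": [-5.9, 10.4, 3], "delta_rot": [-3.3, -0.18, 0]}, {"dp": [-5.9, 10.3, 3.6], "delta_rot": [-3.3, -0.18, 0]}, {"dp": [-5.8, 10, 4.3], "delta_rot": [-3.3, -0.18, 0]}, {"dp": [-5.9, 9.7, 4.8], "delta_rot": [-3.3, -0.18, 0]}, {"dp": [0, 0, 0], "delta_rot": [0, 0, 0]}])

```text
clock: 13.28
tcp_pos: [496.8, 101.8, 258.5]
tcp_rot: [0.208, 0.746, 0.614, 0.152]
wrist_force: [-0.7, -0.8, -4.3]
grip_width: 11.4
```

```bash
python3 st.py; python3 - <<'E'
from plan import *
save("scene","s9.png",(200,120,360,290),3.5)
save("top","t9.png",(230,110,350,250),4)
p,r=tcpR(); Rm=r.as_matrix()
from ov import *
ims=[]
for fn,n,(x0,y0,k) in(("s9.png","scene",(200,120,3.5)),("t9.png","top",(230,110,4))):
    im=cv2.imread("pics/"+fn)
    for P,c in((circ(p,Rm,49,69),(0,0,255)),(circ(p,Rm,49,44),(0,255,255)),(circ(M,mouthR(np.radians(166)),36,0),(0,255,0))): draw(im,n,P,c,(x0,y0),k)
    ims.append(cv2.resize(im,(400,480)))
cv2.imwrite("pics/o_9.png",np.hstack(ims))
plan(M+80*mz(),Rmouth(79),3)
E
```

```text
clock 13.2833 in mouth frame x,y,z: [  3.07   2.5  110.95] F mouth: [ 2.6  0.9 -3.5] T mouth: [-0.05 -0.97 -0.01] grip 11.4 tilt 0.28 q [ 0.64  0.08 -1.1   2.18  0.7   0.64  0.41]
tool x,y in mouth frame [[0.051, -0.999, -0.004], [-0.999, -0.051, -0.003]]
{"dp":[0.4,1.2,10.5],"delta_rot":[-0.13,0.05,-0.03]},
{"dp":[0.3,1.2,10.6],"delta_rot":[-0.13,0.05,-0.02]},
{"dp":[0.4,1.1,10.5],"delta_rot":[-0.13,0.05,-0.03]}
end [515.   99.9 233.3] max
```

View pics/o_9.png

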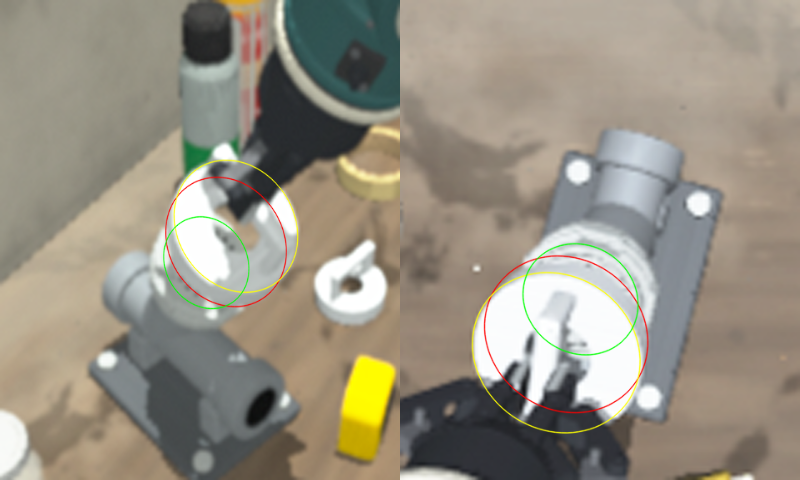

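The held ring matches its predicted outline in both views. I'm lowering it coaxially.

Emit:
arm_command(deltas=[{"dp": [0.4, 1.2, 10.5], "delta_rot": [-0.13, 0, 0]}, {"dp": [0.4, 1.2, 10.5], "delta_rot": [-0.13, 0, 0]}, {"dp": [0.4, 1.1, 10.5], "delta_rot": [0, 0, 0]}, {"dp": [0, 0, 3], "delta_rot": [0, 0, 0]}, {"dp": [0, 0, 0], "delta_rot": [0, 0, 0]}, {"dp": [0, 0, 0], "delta_rot": [0, 0, 0]}])

```text
clock: 13.88
tcp_pos: [516.9, 99.9, 231.3]
tcp_rot: [0.208, 0.746, 0.614, 0.153]
wrist_force: [0.5, -0.0, -2.9]
grip_width: 11.4
```

```bash
python3 st.py
```

```text
clock 13.8833 in mouth frame x,y,z: [-0.63 -0.51 77.39] F mouth: [ 1.  -0.1 -2.8] T mouth: [ 0.02 -0.88  0.04] grip 11.4 tilt 0.11 q [ 0.56  0.19 -1.05  2.17  0.9   0.65  0.25]
tool x,y in mouth frame [[0.051, -0.999, -0.002], [-0.999, -0.051, -0.001]]
```

Emit:
arm_command(deltas=[{"dp": [-0.4, -0.5, 4], "delta_rot": [0, 0, 0]}, {"dp": [0, 0, 4], "delta_rot": [0, 0, 0]}, {"dp": [0, 0, 3], "delta_rot": [0, 0, 0]}, {"dp": [0, 0, 2], "delta_rot": [0, 0, 0]}, {"dp": [0, 0, 0], "delta_rot": [0, 0, 0]}, {"dp": [0, 0, 0], "delta_rot": [0, 0, 0]}])

```text
clock: 14.38
tcp_pos: [523.0, 97.6, 219.6]
tcp_rot: [0.208, 0.746, 0.614, 0.153]
wrist_force: [-0.3, -0.1, -2.9]
grip_width: 11.6
```

```bash
python3 st.py
```

```text
clock 14.3833 in mouth frame x,y,z: [-0.34  0.29 64.01] F mouth: [ 1.7  0.1 -2.4] T mouth: [-0.02 -0.86 -0.03] grip 11.6 tilt 0.11 q [ 0.53  0.23 -1.02  2.17  0.97  0.65  0.19]
tool x,y in mouth frame [[0.051, -0.999, -0.002], [-0.999, -0.051, -0.0]]
```

Emit:
arm_command(deltas=[{"dp": [0, 0, 1.5], "delta_rot": [0, 0, 0]}, {"dp": [0, 0, 1.5], "delta_rot": [0, 0, 0]}, {"dp": [0, 0, 0], "delta_rot": [0, 0, 0]}, {"dp": [0, 0, 0], "delta_rot": [0, 0, 0]}])

```text
clock: 14.72
tcp_pos: [524.4, 97.2, 217.1]
tcp_rot: [0.209, 0.746, 0.614, 0.153]
wrist_force: [-0.1, 0.7, -2.6]
grip_width: 10.9
```

```bash
python3 st.py
```

```text
clock 14.7167 in mouth frame x,y,z: [-0.39  0.35 61.04] F mouth: [ 1.5 -0.6 -2.1] T mouth: [-0.   -0.88  0.02] grip 10.9 tilt 0.12 q [ 0.52  0.24 -1.02  2.17  0.98  0.65  0.18]
tool x,y in mouth frame [[0.051, -0.999, -0.002], [-0.999, -0.051, -0.0]]
```

Emit:
arm_command(deltas=[{"dp": [0, 0, 1.5], "delta_rot": [0, 0, 0]}, {"dp": [0, 0, 1], "delta_rot": [0, 0, 0]}, {"dp": [0, 0, 0], "delta_rot": [0, 0, 0]}, {"dp": [0, 0, 0], "delta_rot": [0, 0, 0]}])

```text
clock: 15.05
tcp_pos: [525.7, 96.8, 214.8]
tcp_rot: [0.208, 0.746, 0.614, 0.153]
wrist_force: [-0.0, -0.0, -2.6]
grip_width: 11.6
```

```bash
python3 st.py
```

```text
clock 15.05 in mouth frame x,y,z: [-0.39  0.38 58.49] F mouth: [ 1.3  0.  -2.3] T mouth: [ 0.   -0.9  -0.01] grip 11.6 tilt 0.12 q [ 0.52  0.25 -1.01  2.17  0.99  0.65  0.17]
tool x,y in mouth frame [[0.051, -0.999, -0.002], [-0.999, -0.051, -0.0]]
```

Underside is about 10.5 below the rim with no contact yet. Continuing.

Emit:
arm_command(deltas=[{"dp": [0, 0, 1.5], "delta_rot": [0, 0, 0]}, {"dp": [0, 0, 1], "delta_rot": [0, 0, 0]}, {"dp": [0, 0, 0], "delta_rot": [0, 0, 0]}, {"dp": [0, 0, 0], "delta_rot": [0, 0, 0]}])

```text
clock: 15.38
tcp_pos: [526.8, 96.2, 212.6]
tcp_rot: [0.209, 0.746, 0.613, 0.153]
wrist_force: [-0.7, -1.5, -3.0]
grip_width: 11.6
```

```bash
python3 st.py
```

```text
clock 15.3833 in mouth frame x,y,z: [-0.39  0.66 55.91] F mouth: [ 1.8  1.7 -2.4] T mouth: [ 0.46 -0.77  0.12] grip 11.6 tilt 0.15 q [ 0.51  0.25 -1.01  2.17  1.    0.65  0.17]
tool x,y in mouth frame [[0.05, -0.999, -0.003], [-0.999, -0.05, -0.0]]
```

Emit:
arm_command(deltas=[{"dp": [0, 0, 1], "delta_rot": [0, 0, 0]}, {"dp": [0, 0, 1], "delta_rot": [0, 0, 0]}, {"dp": [0, 0, 0.5], "delta_rot": [0, 0, 0]}, {"dp": [0, 0, 0], "delta_rot": [0, 0, 0]}])

```text
clock: 15.72
tcp_pos: [527.9, 96.0, 211.0]
tcp_rot: [0.209, 0.746, 0.613, 0.153]
wrist_force: [-17.6, -5.3, 18.3]
grip_width: 11.4
```

```bash
python3 st.py
```

```text
clock 15.7167 in mouth frame x,y,z: [-0.5   0.67 53.93] F mouth: [ 4.6  9.4 23.7] T mouth: [ 2.11 -1.49 -0.06] grip 11.4 tilt 0.22 q [ 0.5   0.26 -1.    2.17  1.01  0.65  0.16]
tool x,y in mouth frame [[0.051, -0.999, -0.004], [-0.999, -0.051, 0.001]]
```

The ring dropped to the gap floor (about 16 mm below the rim) straight away, so no search turn is needed. I'm turning it clockwise (+z of the tool).

Emit:
arm_command(deltas=[{"dp": [-0.3, 0, 0], "delta_rot": [0, 0, 5]}, {"dp": [0, 0, 0], "delta_rot": [0, 0, 5]}, {"dp": [0, 0, 0], "delta_rot": [0, 0, 5]}, {"dp": [0, 0, 0], "delta_rot": [0, 0, 0]}])

```text
clock: 16.05
tcp_pos: [528.1, 95.8, 211.3]
tcp_rot: [0.187, 0.821, 0.508, 0.18]
wrist_force: [-17.4, -4.7, 21.4]
grip_width: 11.5
```

```bash
python3 st.py
```

```text
clock 16.05 in mouth frame x,y,z: [-0.86  0.8  54.16] F mouth: [ 3.   8.8 26.4] T mouth: [ 2.13 -1.25 -0.18] grip 11.5 tilt 0.22 q [ 0.47  0.25 -0.96  2.17  1.    0.64 -0.1 ]
tool x,y in mouth frame [[-0.215, -0.977, -0.003], [-0.977, 0.215, 0.002]]
```

Emit:
arm_command(deltas=[{"dp": [-0.3, 0.3, 0], "delta_rot": [0, 0, 5]}, {"dp": [0, 0, 0], "delta_rot": [0, 0, 5]}, {"dp": [0, 0, 0.3], "delta_rot": [0, 0, 5]}, {"dp": [0, 0, 0], "delta_rot": [0, 0, 0]}])

```text
clock: 16.38
tcp_pos: [528.1, 95.3, 210.5]
tcp_rot: [0.162, 0.881, 0.397, 0.202]
wrist_force: [-5.8, -3.1, 4.6]
grip_width: 11.5
```

```bash
python3 st.py
```

```text
clock 16.3833 in mouth frame x,y,z: [-0.59  1.31 53.38] F mouth: [1.9 4.4 6.4] T mouth: [ 1.19 -1.16 -0.32] grip 11.5 tilt 0.18 q [ 0.45  0.24 -0.93  2.17  0.98  0.62 -0.35]
tool x,y in mouth frame [[-0.461, -0.887, -0.003], [-0.887, 0.461, 0.002]]
```

It is sinking and the axial push has dropped, so the thread is engaged. Now I feed along with the pitch.

Emit:
arm_command(deltas=[{"dp": [0, 0, 0.6], "delta_rot": [0, 0, 5]}, {"dp": [0, 0, 0.6], "delta_rot": [0, 0, 5]}, {"dp": [0, 0, 0.6], "delta_rot": [0, 0, 5]}, {"dp": [0, 0, 0], "delta_rot": [0, 0, 0]}])

```text
clock: 16.72
tcp_pos: [528.8, 94.7, 208.7]
tcp_rot: [0.134, 0.925, 0.278, 0.221]
wrist_force: [-7.1, -4.1, 4.1]
grip_width: 11.2
```

```bash
python3 st.py
```

```text
clock 16.7167 in mouth frame x,y,z: [-0.39  1.68 51.4 ] F mouth: [3.  5.7 6.5] T mouth: [ 1.59 -1.36 -0.42] grip 11.2 tilt 0.22 q [ 0.41  0.23 -0.89  2.17  0.98  0.61 -0.61]
tool x,y in mouth frame [[-0.675, -0.738, -0.003], [-0.738, 0.675, 0.002]]
```

Emit:
arm_command(deltas=[{"dp": [0, 0, 0.5], "delta_rot": [0, 0, 4]}, {"dp": [0, 0, 0.3], "delta_rot": [0, 0, 4]}, {"dp": [0, 0, 0], "delta_rot": [0, 0, 0]}, {"dp": [0, 0, 0], "delta_rot": [0, 0, 0]}])

```text
clock: 17.05
tcp_pos: [528.9, 94.5, 208.4]
tcp_rot: [0.119, 0.941, 0.216, 0.23]
wrist_force: [-22.6, -6.8, 20.7]
grip_width: 11.3
```

```bash
python3 st.py
```

```text
clock 17.05 in mouth frame x,y,z: [-0.41  1.82 51.02] F mouth: [ 7.2 12.1 28. ] T mouth: [ 2.76 -2.15 -0.15] grip 11.3 tilt 0.27 q [ 0.4   0.23 -0.87  2.17  0.97  0.61 -0.74]
tool x,y in mouth frame [[-0.767, -0.641, -0.003], [-0.641, 0.767, 0.004]]
```

Emit:
arm_command(deltas=[{"dp": [0, 0, 0], "delta_rot": [0, 0, 4]}, {"dp": [0, 0, 0], "delta_rot": [0, 0, 4]}, {"dp": [0, 0, 0], "delta_rot": [0, 0, 0]}, {"dp": [0, 0, 0], "delta_rot": [0, 0, 0]}])

```text
clock: 17.38
tcp_pos: [528.8, 94.2, 208.3]
tcp_rot: [0.103, 0.954, 0.15, 0.237]
wrist_force: [-24.6, -8.4, 23.1]
grip_width: 11.3
```

```bash
python3 st.py
```

```text
clock 17.3833 in mouth frame x,y,z: [-0.32  2.15 50.98] F mouth: [ 7.3 14.1 30.9] T mouth: [ 3.18 -2.12  0.6 ] grip 11.3 tilt 0.31 q [ 0.38  0.23 -0.85  2.18  0.97  0.6  -0.87]
tool x,y in mouth frame [[-0.849, -0.529, -0.003], [-0.529, 0.849, 0.005]]
```

Emit:
arm_command(deltas=[{"dp": [-0.8, 0.4, 0], "delta_rot": [0, 0, 4]}, {"dp": [0, 0, -0.3], "delta_rot": [0, 0, 4]}, {"dp": [0, 0, 0], "delta_rot": [0, 0, 0]}, {"dp": [0, 0, 0], "delta_rot": [0, 0, 0]}], squeeze=120)

```text
clock: 17.72
tcp_pos: [528.4, 93.9, 208.2]
tcp_rot: [0.086, 0.962, 0.084, 0.244]
wrist_force: [-9.8, -7.2, 8.4]
grip_width: 11.0
```

```bash
python3 st.py; python3 - <<'E'
from plan import *
save("scene","s10.png",(235,150,335,250),4)
save("top","t10.png",(245,150,345,250),4)
a=cv2.imread("pics/s10.png");b=cv2.imread("pics/t10.png");cv2.imwrite("pics/st10.png",np.hstack([a,b]))
E
```

```text
clock 17.7167 in mouth frame x,y,z: [3.000e-02 2.550e+00 5.102e+01] F mouth: [ 2.6  9.4 11.2] T mouth: [ 2.13 -1.22  2.42] grip 11.0 tilt 0.25 q [ 0.37  0.22 -0.83  2.18  0.96  0.6  -1.01]
tool x,y in mouth frame [[-0.913, -0.408, -0.001], [-0.408, 0.913, 0.004]]
```

View pics/st10.png

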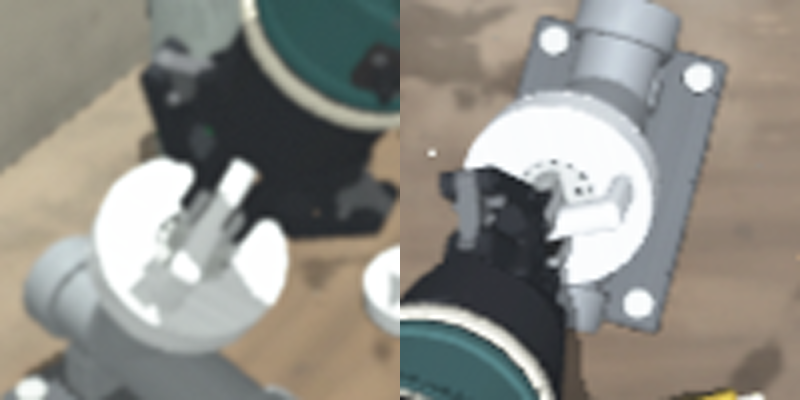

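The handle has turned with the jaws, with the ring level on the neck (scene crop (190,255), top crop (560,185)). Resisting torque is about 2.4 N·m, above the 1 N·m needed. I'm releasing and backing off.

Emit:
arm_command(deltas=[{"dp": [0, 0, -0.3], "delta_rot": [0, 0, 0]}, {"dp": [0, 0, 0], "delta_rot": [0, 0, 0]}, {"dp": [0, 0, 0], "delta_rot": [0, 0, 0]}, {"dp": [0, 0, 0], "delta_rot": [0, 0, 0]}, {"dp": [0, 0, -4], "delta_rot": [0, 0, 0]}, {"dp": [0, 0, -15], "delta_rot": [0, 0, 0]}, {"dp": [0, 0, -30], "delta_rot": [0, 0, 0]}, {"dp": [0, 0, -30], "delta_rot": [0, 0, 0]}, {"dp": [0, 0, -30], "delta_rot": [0, 0, 0]}, {"dp": [0, 0, 0], "delta_rot": [0, 0, 0]}], claw=0)

```text
clock: 18.65
tcp_pos: [475.2, 110.5, 308.0]
tcp_rot: [0.085, 0.961, 0.084, 0.248]
wrist_force: [0.7, 1.1, 1.6]
grip_width: 42.7
```

```bash
python3 st.py; python3 - <<'E'
from plan import *
from ov import *
p,r=tcpR()
save("scene","s11.png",(235,150,335,250),4)
save("top","t11.png",(245,150,345,250),4)
mR=mouthR(np.radians(166)); ims=[]
for fn,n,(x0,y0) in(("s11.png","scene",(235,150)),("t11.png","top",(245,150))):
    im=cv2.imread("pics/"+fn); raw=im.copy()
    for P,c in((circ(M,mR,49,6),(0,0,255)),(circ(M,mR,20,6),(255,0,0)),(circ(M,mR,49,-19),(0,180,255))): draw(im,n,P,c,(x0,y0),4)
    ims+=[im]
cv2.imwrite("pics/o_11.png",np.hstack(ims))
cv2.imwrite("pics/st11.png",np.hstack([cv2.imread("pics/s11.png"),cv2.imread("pics/t11.png")]))
E
```

```text
clock 18.65 in mouth frame x,y,z: [ -1.7   -0.68 165.24] F mouth: [-1.2 -1.2  1.2] T mouth: [-0.07 -0.46  0.04] grip 42.7 tilt 0.39 q [ 0.51 -0.11 -0.93  2.16  0.39  0.67 -0.52]
tool x,y in mouth frame [[-0.914, -0.406, 0.006], [-0.406, 0.914, 0.002]]
```

View pics/o_11.png

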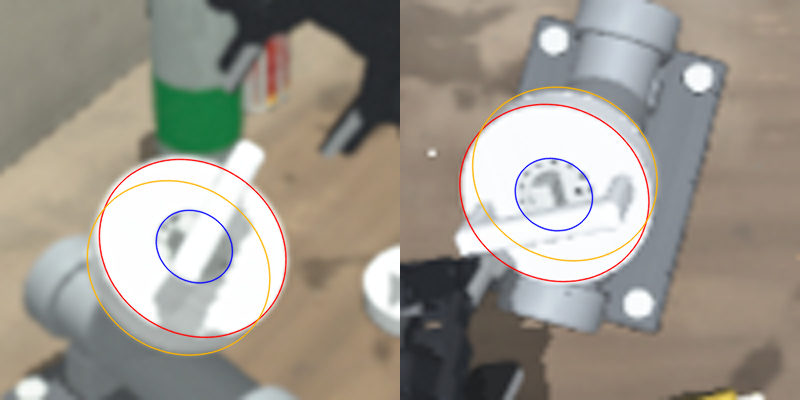

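View pics/st11.png

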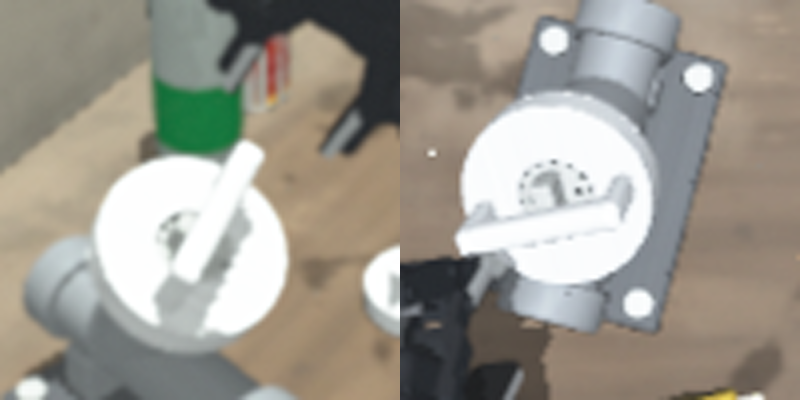

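```bash
python3 - <<'E'
from plan import *
from o1 import *
p,r=tcpR(); Rt=r.as_matrix(); mR=mouthR(np.radians(166))
x=Rt[:,1]; z=mz(); y=np.cross(z,x); B=np.c_[x,y,z]
save("scene","s12.png"); save("top","t12.png")
over("o_12.png",[(q,(0,180,0)) for q in boxl(M-19*z,B,84,14,52,68)[1:]],{"scene":cb(285,200,45),"top":cb(290,195,45)},4,("s12.png","t12.png"))
a=cv2.imread("pics/s0.png");b=cv2.imread("pics/s12.png")
cv2.imwrite("pics/d12.png",cv2.resize(np.hstack([cv2.imread("pics/t0.png"),cv2.imread("pics/t12.png")]),(800,250)))
E
```

```text
(no output)
```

View pics/o_12.png

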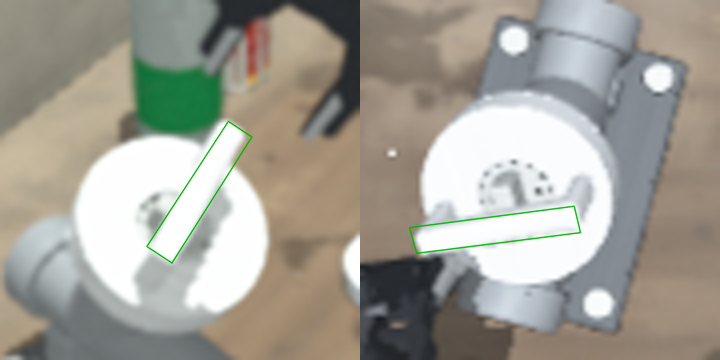

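View pics/d12.png

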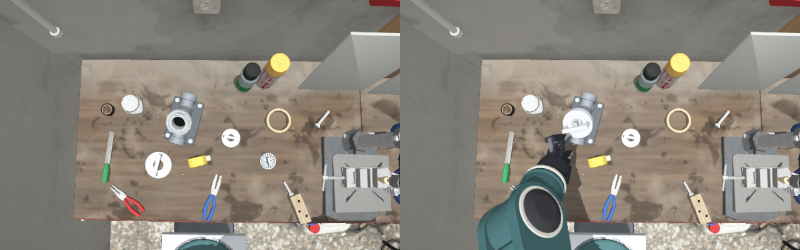

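The home model and handle angle fit in both views, and the jar, tape roll and tape measure are unmoved. Handing in.

```bash
python3 -c "
from station import *
print(sign_off()); print(read_state()['clock'])"
```

```text
the job is handed in; nothing more can be done
None
the job is handed in; nothing more can be done
```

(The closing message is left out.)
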